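Level the griddle with a spirit level and its screw foot

ROBOT

A 6-joint arm with a two-finger parallel gripper is mounted at the origin on the work surface. World frame = base frame: x ahead of the robot, y to its left, z up, the work surface at z = 0. Lengths are in m, angles in rad, forces in N, time in s.
With the tool pointing down it reaches from about 0.4 to 0.825 m from the base axis. Payload 7 kg.
Tool frame: the origin (TCP) lies at the centre of the arm's flange, where the gripper is bolted on; the fingertips stand 178 mm ahead of it and the grasp point (between the pads) lies 159 mm ahead of it; x points along the fingers, z is the direction in which the jaws open and shut, and the axes are right-handed (so a half turn about x gives the same grasp; the last joint's range is limited). The gripper opens to 88 mm and grips with 3 to 60 N. Pads are 19 mm wide; open, the fingers measure 130 mm over their backs; the gripper's body (78 mm by 193 mm) begins 47 mm behind the grasp point.
Start: joints at [-1.033, 0.359, 0.012, 0, -1.224, -0.288], TCP at [0.167, -0.654, 0.405] pointing down, gripper open.
Joint ranges: [-3.07, 3.07], [-1.43, 2.12], [-1.02, 1.25], [-3.03, 1.67], [-3.05, -0], [-3.03, 3.03]. Speed limits (rad/s): [2.39, 2.39, 3.01, 3.14, 3.14, 3.14].

INTERFACE

Orientations are given as [roll, pitch, yaw] about the fixed x, y, z axes, in that order (R = Rz(yaw) Ry(pitch) Rx(roll)).
In Python, from station import telemetry, optics, job_done, finder gives the robot as it stands.
- The arm moves only by the tool play_rows, never from a script. Its argument "steps" is a list of rows, each an object of numbers: "gripper": the opening, from 0 (shut) to 1 (fully open); "tx", "ty", "tz": the shift along the tool's x, y, z in units of 25 mm (1.0 is 25 mm); "ax", "ay", "az": the turn, a rotation vector about the tool's x, y, z in units of 6 degrees (1.0 is 6 degrees). In form: [{"gripper": .., "tx": .., "ty": .., "tz": .., "ax": .., "ay": .., "az": ..}, ...]. A call has 1 to 20 rows; each row shifts and turns the commanded pose from where the row before left it, along the tool's axes as they then stand; what a row does not reach is not made up. A row lasts 1/12 s, in which the tool goes at most 41.7 mm and 7.16 degrees, less where a joint would pass 70% of its speed; a pose out of reach is approached as far as the arm can. A call is refused whole if a number of a shift passes 1 or a number of a turn 1, either way. A call with a gripper value outside its range is refused whole. The fingers move at their own pace and stop on an object; "newtons" is the grip in N (left out, the last holds). Time passes only in rows, so rows that do not move let the fingers close. It gives the time, the measured TCP pose, the force and the opening at its end, in the units of the state.
- telemetry.get_state(): the state, without advancing time (a new reading comes with each control period).
- optics.grab_frame(name): name is "scene" or "top"; returns the picture (400x640x3 uint8, red, green, blue); there is no depth.
- optics.calibration(name): a dict with "fx", "fy", "cx", "cy" (pixels), "T" (4x4, takes a point from camera to world coordinates). Camera axes: x right, y down, z forward; pixel columns grow to the right and rows downward; lengths in m; the calibration is good to about 2 mm. A picture is of the moment at which its call begins. calibration takes no time and is no camera call.
- job_done(): hands the job in, once; it reports no verdict.
Trained networks look in the newest picture that a camera, given by its name, has taken for a name from the list of things; names that differ only in an ending like _2 or _b are one class to them, and where a whole thing is asked for, a point or a joint stands for the part that bears it (a point fixed in the world has none). Each returns a list of dicts, best first, with "confidence" (0 to 1); they miss things now and then, are a little off and sometimes report something else, mostly with a low value. They report only what shows in the picture. A call takes as long as a camera call.
- finder.look_for(query, camera): "extent" ([left, top, right, bottom] in pixels, round what is visible of it).
- finder.silhouettes(query, camera): "pixels" (400x640 bool, what is visible of it) and "extent" ([left, top, right, bottom] in pixels, round what is visible of it).
- finder.pinpoint(query, camera): "location" ([row, column] in pixels: a listed point, or the origin of a listed thing).
The state is a dict: "t": time; "q": joint angles; "qd": joint speeds; "joint_efforts": joint torques, N m; "eef_pos": TCP position; "ee_rot": TCP orientation; "force": force on the tool from outside, world axes, zero at the start; "moment": the same for the moment, N m; "width": finger opening in m.
Only numpy, scipy, OpenCV 4.12 (cv2) and the standard library are available. Lean on these libraries where they do the work, as an engineer would, in place of code of your own. Each camera call takes 0.05 s, during which the arm holds its last target.

TASK

Pick up the spirit level and set it down gently, upright and flat across the middle of the griddle's plate, so that it runs left to right towards the screw foot, and let go so that the bubble shows how the griddle leans. Turn the knob of the screw foot until the bubble rests between the two marks, then press the level down onto the plate from above with about a kilogram's push and finish while still pressing, the bubble still between its marks. Leave the bottle, jar, cup and turner where they are.

Things in the scene. Friction and masses are not known exactly. Their poses are not given: they have to be found in the camera images.
- level_mid (a point): Centre of the spirit level: an aluminium bar with black end caps, 230 long (its x axis) x 28 wide (y) x 40 mm high (z, up when it stands on its sole); this point is half-way up, 20 mm above the sole. Weighs about 0.36 kg. It starts standing upright on the bench at the robot's right. In the middle of its top is a 60 mm yellow-green vial; the top is solid across the vial too, so it can be pressed anywhere; press near the middle so that it does not tip.
- bubble (a joint): Place of the pale bubble (16 mm long) along the vial in m, 0 in the middle, + towards the level's +x end, at most 0.017 either way. The two black rings are 19.6 mm apart, so the bubble is between them within 2 mm of the middle. It goes to the higher end, 2.5 mm per mrad (milliradian) of slope, and needs about 1.5 s to come to rest after the level is set down or the foot is turned.
- plate (a point): Middle of the top face of the griddle's plate, 112 mm above the bench; x points to the griddle's back, y to its left side (the screw-foot side), z up. The griddle is a stainless steel box with a dark steel plate 296 (x) x 336 (y) mm on top; only along the back edge does a splash guard rise, 23 mm above the plate. It stands firmly on two fixed feet on its right (-y) side and one screw foot on its left (+y) side, and does not slide. At the start its left side is too low.
- foot_knob (a point): Middle of the black round knob of the screw foot: 40 mm in diameter, 32 mm high (this point is half-way up, 94 mm above the bench; z axis up), with a white line on top. It stands 70 mm out from the griddle's left side on a steel stud above a bracket (bracket top 45 mm above the bench) and does not rise or sink as it turns. The friction of turning it is about 0.15 N m.
- foot (a joint): Angle of the screw foot in rad, growing as the knob is turned clockwise seen from above. Clockwise raises the griddle's left side: 1 rad tilts the griddle by 1.63 mrad, which moves the bubble of a level lying crosswise on the plate by 4.1 mm to the left (towards the foot). It stays where it is left; the 1 to 2.5 rad needed differ each time, so the bubble must be read.
- oil_bottle_mid (a point): Bystander: amber oil bottle, 64 mm in diameter, 190 mm tall; point half-way up. Leave alone.
- sugar_jar_mid (a point): Bystander: glass jar with white lid, 72 mm in diameter, 100 mm tall; point half-way up. Leave alone.
- batter_cup_mid (a point): Bystander: steel cup, 76 mm across, 70 mm high; point half-way up. Leave alone.
- turner: Bystander: spatula with a handle, 260 mm long, lying flat on the bench along its x axis; its origin is under its middle. Leave alone.

How it is judged:
On the way, in this order (a step that is already met when the one before it is completed fails the run):
1. the level stands by itself flat on the plate, crosswise, and its bubble has run off to one side (z of level_mid in the frame of plate between 0.016 and 0.023 m and x of level_mid in the frame of plate between -0.12 and 0.12 m and y of level_mid in the frame of plate between -0.07 and 0.07 m and angle between the x axis of level_mid and the y axis of plate, either way round below 0.14 rad and angle between the z axis of level_mid and the z axis of plate, either way round below 0.02 rad and contact force between level and griddle above 1.5 N and contact force between the fingers and level below 0.3 N and (value of joint bubble above 0.003 m or value of joint bubble below -0.003 m)), for 0.2 s.
2. the screw foot has been turned until the bubble of the untouched level rests between the marks (z of level_mid in the frame of plate between 0.016 and 0.023 m and x of level_mid in the frame of plate between -0.12 and 0.12 m and y of level_mid in the frame of plate between -0.07 and 0.07 m and angle between the x axis of level_mid and the y axis of plate, either way round below 0.14 rad and angle between the z axis of level_mid and the z axis of plate, either way round below 0.02 rad and contact force between level and griddle above 1.5 N and value of joint bubble between -0.002 and 0.002 m and contact force between the fingers and level below 0.3 N), for 0.6 s.
At the end, for the whole second after the job is handed in: the level stands flat on the plate, crosswise within 8 degrees, near its middle (7 cm sideways, 12 cm fore and aft); bubble within 2 mm of the middle, plate within 1.2 mrad of level; the gripper presses it so that it bears on the plate with over 8 N, its own 3.5 N included (z of level_mid in the frame of plate between 0.016 and 0.023 m and x of level_mid in the frame of plate between -0.12 and 0.12 m and y of level_mid in the frame of plate between -0.07 and 0.07 m and angle between the x axis of level_mid and the y axis of plate, either way round below 0.14 rad and angle between the z axis of level_mid and the z axis of plate, either way round below 0.02 rad and contact force between level and griddle above 1.5 N and value of joint bubble between -0.002 and 0.002 m and angle between plate's own z axis and vertical below 0.0012 rad and contact force between level and griddle above 8 N and contact force between the fingers and level above 3 N); the arm keeps its last pose, push and grip.
It fails at once if the level is banged or pressed onto the plate with more than 45 N (contact force between level and griddle above 45 N).
It fails at once if the level is tipped over (angle between level_mid's own z axis and vertical above 0.6 rad).
It fails at once if the bottle, jar, cup or turner is moved more than 3 cm or tipped over (distance of any of oil_bottle_mid, sugar_jar_mid, batter_cup_mid, turner from where it was at the start of the episode above 0.03 m or angle between any of oil_bottle_mid, sugar_jar_mid, batter_cup_mid's own z axis and vertical above 0.35 rad).
It also fails if it takes over 72 s, if anything falls off the work surface, if the arm or the gripper's body presses on something with over 40 N, if the wrist force passes 120 N, or if a joint passes its speed limit or range.

## Working session

There is one attempt and no reset: what is moved stays moved. The work goes in short steps, Python scripts to look and compute and a tool call to move; the robot and the scene stay as the last step left them, time stands still between calls to the robot, and variables do not carry over. Pictures are saved under pics/ and viewed, and the job is handed in when it is done.

Besides the shell and the picture viewer there is one more tool, called after ">>>" as name(argument=value, ...) on one line, values as JSON. play_rows: Moves the arm, as the interface text tells. Its arguments: {"type":"object","properties":{"steps":{"type":"array"},"newtons":{"type":"number"}},"required":["steps"]}

```bash
ls; mkdir -p pics; python3 - <<'E'
from station import telemetry, optics, finder
import cv2, numpy as np
s=telemetry.get_state()
print({k:np.round(v,4).tolist() for k,v in s.items()})
for c in ("scene","top"):
    f=optics.grab_frame(c); cv2.imwrite(f"pics/{c}0.png",f[:,:,::-1])
    k=optics.calibration(c); print(c,k["fx"],k["fy"],k["cx"],k["cy"],np.round(k["T"],4).tolist())
    for n in ("level_mid","plate","foot_knob","bubble","oil_bottle_mid","sugar_jar_mid","batter_cup_mid","turner"):
        r=finder.pinpoint(n,c); print(c,n,[(np.round(a["location"],1).tolist(),round(a["confidence"],2)) for a in r[:2]])
E
```

```text
pics
{'t': 0.0, 'q': [-1.0329, 0.3594, 0.011, -0.0004, -1.2241, -0.2881], 'qd': [0.002, -0.001, 0.0001, 0.0003, 0.0003, -0.0006], 'joint_efforts': [0.0018, -58.2718, 29.3051, 6.9978, 0.0066, -0.0002], 'eef_pos': [0.1668, -0.6539, 0.4037], 'ee_rot': [0.0886, 1.5691, 1.9091], 'force': [-0.2398, 0.4894, -0.5414], 'moment': [0.0767, -0.0206, 0.0263], 'width': 0.0878}
scene 417.9607833301021 417.9607833301021 317.5875980998755 200.21352231092416 [[0.7657, 0.3658, -0.529, 1.1777], [0.6432, -0.4392, 0.6272, -0.6374], [-0.0029, -0.8205, -0.5716, 0.7285], [0.0, 0.0, 0.0, 1.0]]
scene level_mid [([295.6, 166.1], 0.64)]
scene plate []
scene foot_knob [([174.3, 341.5], 0.61)]Traceback (most recent call last):
  File "<stdin>", line 9, in <module>
ValueError: it knows: batter_cup_mid, foot_knob, level_mid, oil_bottle_mid, plate, sugar_jar_mid, turner
```

```bash
cat > h.py <<'E'
from station import telemetry, optics, finder
import cv2, numpy as np
def ray(c,rc):
    k=optics.calibration(c);T=np.array(k["T"])
    d=T[:3,:3]@np.array([(rc[1]-k["cx"])/k["fx"],(rc[0]-k["cy"])/k["fy"],1.]);return T[:3,3],d
def atz(c,rc,z):
    o,d=ray(c,rc);return o+d*(z-o[2])/d[2]
def proj(c,p):
    k=optics.calibration(c);T=np.array(k["T"]);q=T[:3,:3].T@(np.array(p)-T[:3,3]);return [k["fy"]*q[1]/q[2]+k["cy"],k["fx"]*q[0]/q[2]+k["cx"]]
Z=dict(level_mid=.02,plate=.112,foot_knob=.094,oil_bottle_mid=.095,sugar_jar_mid=.05,batter_cup_mid=.035,turner=0.)
E
python3 - <<'E'
from h import *
for c in ("top","scene"):
    f=optics.grab_frame(c); cv2.imwrite(f"pics/{c}1.png",f[:,:,::-1])
    k=optics.calibration(c); print(c,k["fx"],np.round(k["T"],3).tolist())
    for n in Z:
        r=finder.pinpoint(n,c); print(c,n,[(np.round(a["location"],1).tolist(),round(a["confidence"],2),np.round(atz(c,a["location"],Z[n]),3).tolist()) for a in r[:2]])
E
```

```text
top 391.27250473795215 [[-0.02, -0.999, 0.029, 0.541], [-1.0, 0.021, 0.012, 0.032], [-0.013, -0.029, -0.999, 1.139], [0.0, 0.0, 0.0, 1.0]]
top level_mid [([225.3, 462.8], 0.98, [0.49, -0.353, 0.02]), ([170.7, 191.6], 0.33, [0.663, 0.42, 0.02])]
top plate [([210.1, 347.8], 0.97, [0.54, -0.022, 0.112])]
top foot_knob [([204.0, 256.1], 0.54, [0.562, 0.222, 0.094])]
top oil_bottle_mid [([146.8, 466.4], 0.84, [0.703, -0.343, 0.095])]
top sugar_jar_mid [([269.2, 175.1], 0.73, [0.386, 0.458, 0.05])]
top batter_cup_mid [([111.7, 316.2], 0.84, [0.822, 0.057, 0.035])]
top turner [([172.0, 190.9], 0.75, [0.661, 0.429, 0.0])]
scene 417.9607833301021 [[0.766, 0.366, -0.529, 1.178], [0.643, -0.439, 0.627, -0.637], [-0.003, -0.821, -0.572, 0.729], [0.0, 0.0, 0.0, 1.0]]
scene level_mid [([294.9, 171.1], 0.63, [0.508, -0.354, 0.02])]
scene plate [([199.2, 280.8], 0.86, [0.531, -0.018, 0.112])]
scene foot_knob [([177.2, 341.9], 0.67, [0.57, 0.193, 0.094])]
scene oil_bottle_mid [([314.3, 231.8], 0.66, [0.71, -0.338, 0.095])]
scene sugar_jar_mid [([139.4, 339.2], 0.84, [0.364, 0.449, 0.05])]
scene batter_cup_mid [([255.1, 389.0], 0.91, [0.82, 0.056, 0.035])]
scene turner [([182.7, 406.5], 0.7, [0.661, 0.423, 0.0])]
```

View pics/scene0.png

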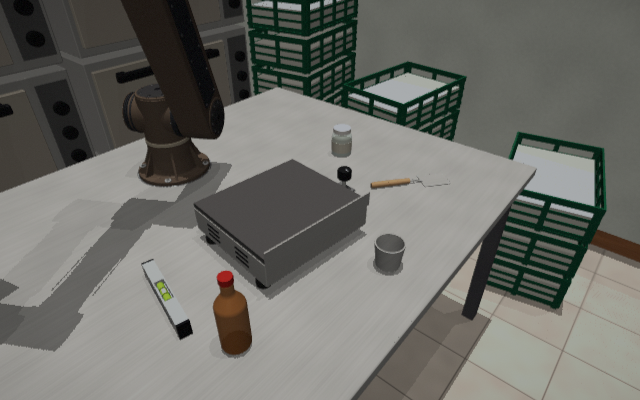

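View pics/top1.png

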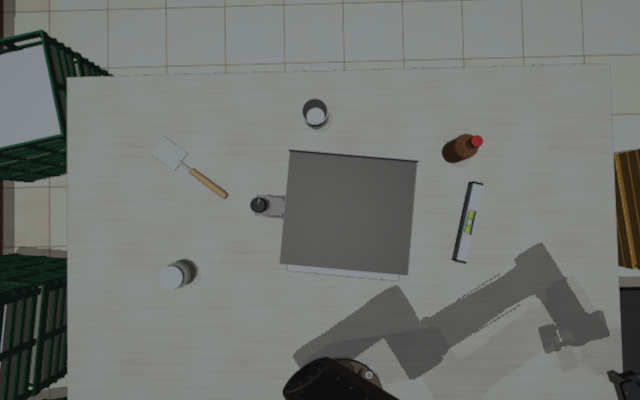

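```bash
python3 - <<'E'
from h import *
f=optics.grab_frame("top");np.save("top.npy",f)
for n,z in (("level_mid",.04),("plate",.112),("foot_knob",.11)):
    for r in finder.silhouettes(n,"top")[:1]:
        m=r["pixels"].astype(np.uint8); ys,xs=np.nonzero(m)
        rect=cv2.minAreaRect(np.c_[xs,ys].astype(np.float32)); b=cv2.boxPoints(rect)
        print(n,round(r["confidence"],2),rect,len(xs))
        print([np.round(atz("top",(p[1],p[0]),z)[:2],3).tolist() for p in b], atz("top",(rect[0][1],rect[0][0]),z))
a=f[170:275,435:500]; a=cv2.resize(a,None,fx=5,fy=5,interpolation=cv2.INTER_CUBIC)
b=f[140:245,235:300+20]; b=cv2.resize(b,None,fx=5,fy=5,interpolation=cv2.INTER_CUBIC)
cv2.imwrite("pics/crop.png",np.hstack([a,b])[:,:,::-1])
E
```

```text
level_mid 0.7 ((467.3230285644531, 221.766845703125), (15.665212631225586, 81.84886932373047), 12.994616508483887) 1217
[[0.396, -0.309], [0.617, -0.367], [0.607, -0.409], [0.385, -0.351]] [ 0.50097172 -0.35901694  0.04      ]
plate 0.86 ((334.2550048828125, 213.37548828125), (157.68795776367188, 124.2022933959961), 5.403791427612305) 16227
[[0.395, 0.237], [0.719, 0.201], [0.671, -0.211], [0.349, -0.172]] [0.532474   0.01326357 0.112     ]
foot_knob 0.47 ((258.5, 205.0), (14.0, 15.0), 90.0) 184
[[0.577, 0.232], [0.577, 0.192], [0.54, 0.193], [0.541, 0.232]] [0.55855579 0.21233985 0.11      ]
```

View pics/crop.png

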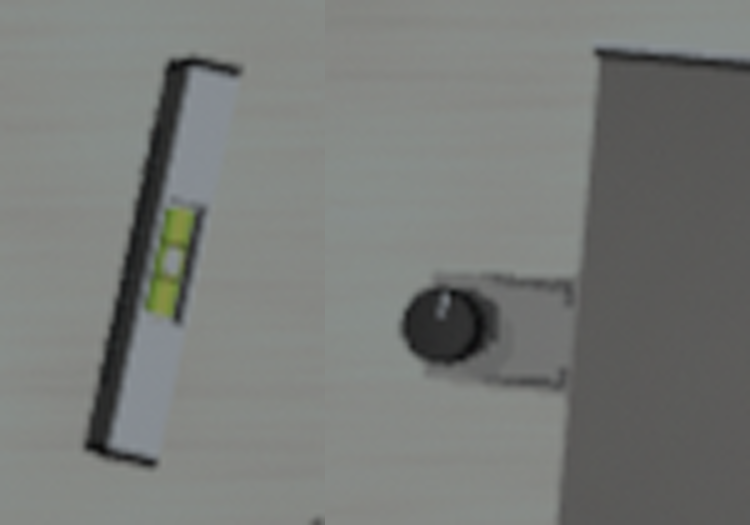

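```bash
python3 - <<'E'
from h import *
f=np.load("top.npy")
cv2.imwrite("pics/plate.png",cv2.resize(f[140:290,265:430],None,fx=4,fy=4,interpolation=cv2.INTER_CUBIC)[:,:,::-1])
P=lambda cx,cy,ox,oy,s,z: atz("top",((cy+.5)/s-.5+oy,(cx+.5)/s-.5+ox),z)
L=[P(x,y,435,170,5,.04) for x,y in ((187,58),(242,70),(157,465),(107,452))]
print(np.round(L,4)[:,:2],np.mean(L,0))
a=(L[0]+L[1])/2-(L[2]+L[3])/2; print("len",np.linalg.norm(a),"yaw",np.degrees(np.arctan2(a[1],a[0])))
print("knob",P(441-325,325,235,140,5,.11))
E
```

```text
[[ 0.6141 -0.3756]
 [ 0.6068 -0.406 ]
 [ 0.3875 -0.3518]
 [ 0.3953 -0.3243]] [ 0.50092485 -0.36443206  0.04      ]
len 0.22531962131441183 yaw -13.5345158415503
knob [0.55964799 0.21417218 0.11      ]
```

View pics/plate.png

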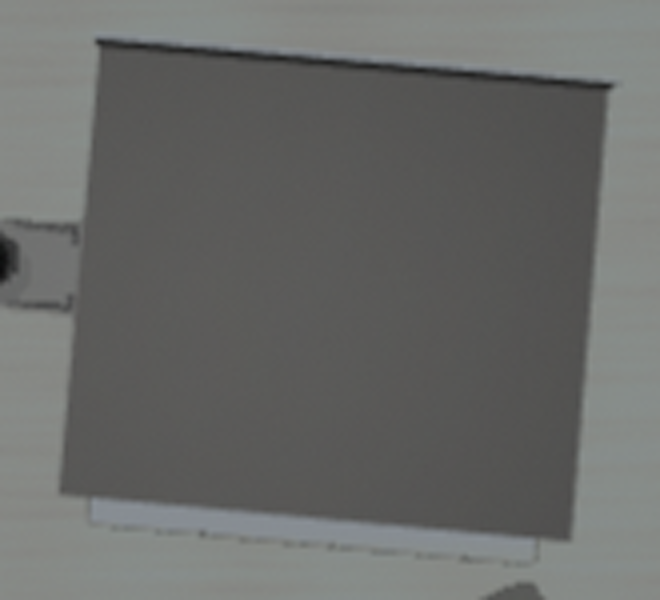

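```bash
python3 - <<'E'
from h import *
P=lambda cx,cy,z: atz("top",((cy+.5)/4-.5+140,(cx+.5)/4-.5+265),z)
fl,fr=P(60,493,.112),P(571,541,.112); bl,br=P(97,40,.135),P(613,85,.135)
print(fl,fr,bl,br,np.linalg.norm(fl-fr),np.linalg.norm(bl-br))
y=fl-fr; print("yaw y-dir",np.degrees(np.arctan2(-y[0],y[1])), np.degrees(np.arctan2(-(bl-br)[0],(bl-br)[1])))
y/=np.linalg.norm(y); x=np.array([y[1],-y[0],0]); print("mid",(fl+fr)/2+.148*x, (bl+br)/2-.148*x, "knob pred",(fl+fr)/2+.148*x+y*(.168+.07))
from scipy.spatial.transform import Rotation as R
s=telemetry.get_state(); print(R.from_euler("xyz",s["ee_rot"]).as_matrix().round(3), s["eef_pos"],s["t"])
E
```

```text
[0.40590371 0.15894538 0.112     ] [ 0.36856842 -0.17369961  0.112     ] [0.6993591  0.12721485 0.135     ] [ 0.6629745  -0.20373495  0.135     ] 0.33473364305736825 0.33294384340053196
yaw y-dir -6.403941910073321 -6.273897392314164
mid [ 0.53431258 -0.02388464  0.112     ] [ 0.53409028 -0.02175253  0.135     ] knob pred [0.56085846 0.2126303  0.112     ]
[[-0.    -0.969 -0.247]
 [-0.    -0.247  0.969]
 [-1.     0.    -0.   ]] [ 0.16682729 -0.65404174  0.40468997] 1.2
```

>>> play_rows(steps=[{"gripper": 1, "ax": 0.925}, {"ax": 0.925}, {"ax": 0.925}, {"ax": 0.925}, {"ax": 0.925}, {"ty": -0.685, "tz": 0.96, "tx": 0.28}, {"ty": -0.685, "tz": 0.96, "tx": 0.28}, {"ty": -0.685, "tz": 0.96, "tx": 0.28}, {"ty": -0.685, "tz": 0.96, "tx": 0.28}, {"ty": -0.685, "tz": 0.96, "tx": 0.28}, {"ty": -0.685, "tz": 0.96, "tx": 0.28}, {"ty": -0.685, "tz": 0.96, "tx": 0.28}, {"ty": -0.685, "tz": 0.96, "tx": 0.28}, {"ty": -0.685, "tz": 0.96, "tx": 0.28}, {"ty": -0.685, "tz": 0.96, "tx": 0.28}, {"ty": -0.685, "tz": 0.96, "tx": 0.28}, {"ty": -0.685, "tz": 0.96, "tx": 0.28}, {"ty": -0.685, "tz": 0.96, "tx": 0.28}, {"ty": -0.685, "tz": 0.96, "tx": 0.28}, {"ty": -0.685, "tz": 0.96, "tx": 0.28}])

```text
invalid input
```

>>> play_rows(steps=[{"gripper": 1, "tx": 0, "ty": 0, "tz": 0, "ax": 0.925, "ay": 0, "az": 0}, {"gripper": 1, "tx": 0, "ty": 0, "tz": 0, "ax": 0.925, "ay": 0, "az": 0}, {"gripper": 1, "tx": 0, "ty": 0, "tz": 0, "ax": 0.925, "ay": 0, "az": 0}, {"gripper": 1, "tx": 0, "ty": 0, "tz": 0, "ax": 0.925, "ay": 0, "az": 0}, {"gripper": 1, "tx": 0, "ty": 0, "tz": 0, "ax": 0.925, "ay": 0, "az": 0}])

```text
t: 1.62
eef_pos: [0.1668, -0.654, 0.4046]
ee_rot: [0.842, 1.571, 2.173]
force: [-0.5, 0.7, 0.7]
width: 0.0878
```

```bash
cat >> h.py <<'E'
from scipy.spatial.transform import Rotation as R
def st():
    s=telemetry.get_state(); M=R.from_euler("xyz",s["ee_rot"]).as_matrix()
    g=np.array(s["eef_pos"])+.159*M[:,0]
    print("t",round(s["t"],2),"tcp",np.round(s["eef_pos"],4),"grasp",np.round(g,4),"jawyaw",round(np.degrees(np.arctan2(M[1,2],M[0,2])),2),"down",np.round(M[:,0],4),"q",np.round(s["q"],2),"F",np.round(s["force"],1),"M",np.round(s["moment"],2),"w",round(s["width"],4))
    return s,M,g
def plan(target,jaw=None,n=10):
    "world target for grasp point -> units, if turned first to jaw yaw"
    s,M,g=st(); cur=np.degrees(np.arctan2(M[1,2],M[0,2]))
    if jaw is not None:
        d=(jaw-cur+180)%360-180; print("ax units",-d/6)
        # other axes: make tool x down exactly
        j=np.radians(jaw); z=np.array([np.cos(j),np.sin(j),0]); x=np.array([0,0,-1.]); M2=np.c_[x,np.cross(z,x),z]
    else: M2=M
    u=M2.T@(np.array(target)-g)/.025
    print("units tx,ty,tz",np.round(u,3),"per row/%d"%n,np.round(u/n,3))
    e=R.from_matrix(M.T@M2).as_rotvec(degrees=True)/6; print("rotvec units",np.round(e,3))
E
python3 -c "
from h import *
plan([.501,-.3645,.10],76.5,16)"
```

```text
t 1.62 tcp [ 0.1668 -0.654   0.4046] grasp [ 0.1668 -0.654   0.2456] jawyaw 76.29 down [-0.  0. -1.] q [-1.03  0.36  0.01  0.   -1.22 -0.78] F [-0.5  0.7  0.7] M [-0.08  0.01 -0.02] w 0.0878
ax units -0.035260024657721566
units tx,ty,tz [  5.826 -10.294  14.381] per row/16 [ 0.364 -0.643  0.899]
rotvec units [-0.035  0.    -0.   ]
```

>>> play_rows(steps=[{"gripper": 1, "tx": 0.364, "ty": -0.643, "tz": 0.9, "ax": -0.035, "ay": 0, "az": 0}, {"gripper": 1, "tx": 0.364, "ty": -0.643, "tz": 0.9, "ax": 0, "ay": 0, "az": 0}, {"gripper": 1, "tx": 0.364, "ty": -0.643, "tz": 0.9, "ax": 0, "ay": 0, "az": 0}, {"gripper": 1, "tx": 0.364, "ty": -0.643, "tz": 0.9, "ax": 0, "ay": 0, "az": 0}, {"gripper": 1, "tx": 0.364, "ty": -0.643, "tz": 0.9, "ax": 0, "ay": 0, "az": 0}, {"gripper": 1, "tx": 0.364, "ty": -0.643, "tz": 0.9, "ax": 0, "ay": 0, "az": 0}, {"gripper": 1, "tx": 0.364, "ty": -0.643, "tz": 0.9, "ax": 0, "ay": 0, "az": 0}, {"gripper": 1, "tx": 0.364, "ty": -0.643, "tz": 0.9, "ax": 0, "ay": 0, "az": 0}, {"gripper": 1, "tx": 0.364, "ty": -0.643, "tz": 0.9, "ax": 0, "ay": 0, "az": 0}, {"gripper": 1, "tx": 0.364, "ty": -0.643, "tz": 0.9, "ax": 0, "ay": 0, "az": 0}, {"gripper": 1, "tx": 0.364, "ty": -0.643, "tz": 0.9, "ax": 0, "ay": 0, "az": 0}, {"gripper": 1, "tx": 0.364, "ty": -0.643, "tz": 0.9, "ax": 0, "ay": 0, "az": 0}, {"gripper": 1, "tx": 0.364, "ty": -0.643, "tz": 0.9, "ax": 0, "ay": 0, "az": 0}, {"gripper": 1, "tx": 0.364, "ty": -0.643, "tz": 0.9, "ax": 0, "ay": 0, "az": 0}, {"gripper": 1, "tx": 0.364, "ty": -0.643, "tz": 0.9, "ax": 0, "ay": 0, "az": 0}, {"gripper": 1, "tx": 0.364, "ty": -0.643, "tz": 0.9, "ax": 0, "ay": 0, "az": 0}, {"gripper": 1, "tx": 0, "ty": 0, "tz": 0, "ax": 0, "ay": 0, "az": 0}])

```text
t: 3.03
eef_pos: [0.5024, -0.3598, 0.2573]
ee_rot: [1.213, 1.57, 2.556]
force: [-1.5, -0.4, -0.1]
width: 0.0876
```

```bash
python3 -c "
from h import *
f=optics.grab_frame('scene');cv2.imwrite('pics/s2.png',f[:,:,::-1])
plan([.501,-.3645,.028],76.5,6)"
```

```text
t 3.08 tcp [ 0.5012 -0.3609  0.258 ] grasp [ 0.501  -0.3608  0.099 ] jawyaw 76.94 down [-1.3e-03  5.0e-04 -1.0e+00] q [-0.31  0.39 -0.3  -0.   -0.88 -1.49] F [-0.1 -1.4  0. ] M [-0.04  0.05  0.04] w 0.087
ax units 0.07313513339422191
units tx,ty,tz [ 2.839 -0.035 -0.145] per row/6 [ 0.473 -0.006 -0.024]
rotvec units [ 0.073  0.002 -0.013]
```

View pics/s2.png

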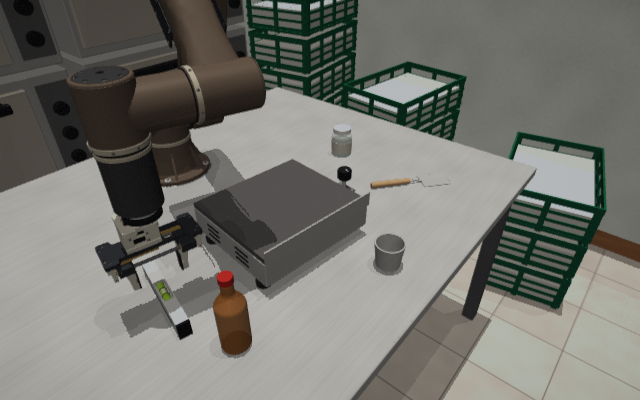

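>>> play_rows(steps=[{"gripper": 1, "tx": 0.6, "ty": 0, "tz": 0, "ax": 0, "ay": 0, "az": 0}, {"gripper": 1, "tx": 0.6, "ty": 0, "tz": 0, "ax": 0, "ay": 0, "az": 0}, {"gripper": 1, "tx": 0.6, "ty": 0, "tz": 0, "ax": 0, "ay": 0, "az": 0}, {"gripper": 1, "tx": 0.6, "ty": 0, "tz": 0, "ax": 0, "ay": 0, "az": 0}, {"gripper": 1, "tx": 0.4, "ty": 0, "tz": 0, "ax": 0, "ay": 0, "az": 0}, {"gripper": 1, "tx": 0, "ty": 0, "tz": 0, "ax": 0, "ay": 0, "az": 0}, {"gripper": 1, "tx": 0, "ty": 0, "tz": 0, "ax": 0, "ay": 0, "az": 0}])

```text
t: 3.67
eef_pos: [0.4994, -0.3629, 0.189]
ee_rot: [1.705, 1.57, 3.044]
force: [0.9, 0.5, -0.7]
width: 0.0871
```

```bash
python3 -c "
from h import *
plan([.501,-.3645,.028],76.5,6)"
```

```text
t 3.67 tcp [ 0.4994 -0.3629  0.189 ] grasp [ 0.4993 -0.3629  0.03  ] jawyaw 76.75 down [-9.e-04  1.e-04 -1.e+00] q [-0.31  0.48 -0.36  0.   -0.73 -1.49] F [ 0.9  0.5 -0.7] M [-0.06 -0.04  0.01] w 0.0871
ax units 0.04240367147073698
units tx,ty,tz [ 0.08  -0.083 -0.047] per row/6 [ 0.013 -0.014 -0.008]
rotvec units [ 0.042 -0.001 -0.008]
```

Good. Close gently.

>>> play_rows(steps=[{"gripper": 0.0, "tx": 0.08, "ty": -0.08, "tz": -0.05, "ax": 0.04, "ay": 0, "az": 0}, {"gripper": 0, "tx": 0, "ty": 0, "tz": 0, "ax": 0, "ay": 0, "az": 0}, {"gripper": 0, "tx": 0, "ty": 0, "tz": 0, "ax": 0, "ay": 0, "az": 0}, {"gripper": 0, "tx": 0, "ty": 0, "tz": 0, "ax": 0, "ay": 0, "az": 0}, {"gripper": 0, "tx": 0, "ty": 0, "tz": 0, "ax": 0, "ay": 0, "az": 0}, {"gripper": 0, "tx": 0, "ty": 0, "tz": 0, "ax": 0, "ay": 0, "az": 0}, {"gripper": 0, "tx": 0, "ty": 0, "tz": 0, "ax": 0, "ay": 0, "az": 0}, {"gripper": 0, "tx": 0, "ty": 0, "tz": 0, "ax": 0, "ay": 0, "az": 0}], newtons=25)

```text
t: 4.33
eef_pos: [0.5013, -0.3642, 0.1871]
ee_rot: [-1.596, 1.571, -0.26]
force: [0.0, 0.2, 0.3]
width: 0.0397
```

```bash
python3 -c "
from h import *
plan([.501,-.3645,.028],76.5,6)"
```

```text
t 4.33 tcp [ 0.5013 -0.3642  0.1871] grasp [ 0.5013 -0.3642  0.0281] jawyaw 76.54 down [ 1.e-04 -0.e+00 -1.e+00] q [-0.31  0.48 -0.36 -0.   -0.73 -1.49] F [0.  0.2 0.3] M [-0.04  0.04  0.02] w 0.0397
ax units 0.005905322721398913
units tx,ty,tz [ 0.005  0.01  -0.016] per row/6 [ 0.001  0.002 -0.003]
rotvec units [ 0.006 -0.     0.001]
```

Fingers still closing; wait, then lift a little.

>>> play_rows(steps=[{"gripper": 0, "tx": 0, "ty": 0, "tz": 0, "ax": 0, "ay": 0, "az": 0}, {"gripper": 0, "tx": 0, "ty": 0, "tz": 0, "ax": 0, "ay": 0, "az": 0}, {"gripper": 0, "tx": 0, "ty": 0, "tz": 0, "ax": 0, "ay": 0, "az": 0}, {"gripper": 0, "tx": 0, "ty": 0, "tz": 0, "ax": 0, "ay": 0, "az": 0}, {"gripper": 0, "tx": 0, "ty": 0, "tz": 0, "ax": 0, "ay": 0, "az": 0}, {"gripper": 0, "tx": 0, "ty": 0, "tz": 0, "ax": 0, "ay": 0, "az": 0}])

```text
t: 4.83
eef_pos: [0.5013, -0.3641, 0.1871]
ee_rot: [0.391, 1.571, 1.726]
force: [0.1, 0.8, 1.7]
width: 0.0277
```

```bash
python3 -c "
from h import *
st()"
```

```text
t 4.83 tcp [ 0.5013 -0.3641  0.1871] grasp [ 0.5013 -0.3641  0.0281] jawyaw 76.54 down [-0.e+00  1.e-04 -1.e+00] q [-0.31  0.48 -0.36 -0.   -0.73 -1.49] F [0.1 0.8 1.7] M [ 0.56 -0.08  0.03] w 0.0277
```

>>> play_rows(steps=[{"gripper": 0, "tx": -0.3, "ty": 0, "tz": 0, "ax": 0, "ay": 0, "az": 0}, {"gripper": 0, "tx": -0.7, "ty": 0, "tz": 0, "ax": 0, "ay": 0, "az": 0}, {"gripper": 0, "tx": -0.9, "ty": 0, "tz": 0, "ax": 0, "ay": 0, "az": 0}, {"gripper": 0, "tx": -0.9, "ty": 0, "tz": 0, "ax": 0, "ay": 0, "az": 0}, {"gripper": 0, "tx": -0.9, "ty": 0, "tz": 0, "ax": 0, "ay": 0, "az": 0}, {"gripper": 0, "tx": -0.9, "ty": 0, "tz": 0, "ax": 0, "ay": 0, "az": 0}, {"gripper": 0, "tx": -0.9, "ty": 0, "tz": 0, "ax": 0, "ay": 0, "az": 0}, {"gripper": 0, "tx": -0.6, "ty": 0, "tz": 0, "ax": 0, "ay": 0, "az": 0}, {"gripper": 0, "tx": -0.3, "ty": 0, "tz": 0, "ax": 0, "ay": 0, "az": 0}, {"gripper": 0, "tx": 0, "ty": 0, "tz": 0, "ax": 0, "ay": 0, "az": 0}])

```text
t: 5.67
eef_pos: [0.5014, -0.3644, 0.349]
ee_rot: [-1.733, 1.568, -0.397]
force: [0.7, 0.0, -3.8]
width: 0.0278
```

```bash
python3 -c "
from h import *
f=optics.grab_frame('scene');cv2.imwrite('pics/s3.png',f[:,:,::-1])
plan([.532,-.043,.185],None,15)
plan([.532,-.043,.185],173.7,15)"
```

```text
t 5.72 tcp [ 0.5011 -0.3641  0.3473] grasp [ 0.5012 -0.3641  0.1883] jawyaw 76.51 down [ 8.e-04  1.e-04 -1.e+00] q [-0.31  0.31 -0.2  -0.   -1.06 -1.49] F [ 0.8  0.5 -3.9] M [-0.06 -0.04  0.01] w 0.0277
units tx,ty,tz [ 0.134  1.798 12.777] per row/15 [0.009 0.12  0.852]
rotvec units [0. 0. 0.]
t 5.72 tcp [ 0.5011 -0.3641  0.3473] grasp [ 0.5012 -0.3641  0.1883] jawyaw 76.51 down [ 8.e-04  1.e-04 -1.e+00] q [-0.31  0.31 -0.2  -0.   -1.06 -1.49] F [ 0.8  0.5 -3.9] M [-0.06 -0.04  0.01] w 0.0277
ax units -16.197565508170424
units tx,ty,tz [  0.132 -12.902   0.186] per row/15 [ 0.009 -0.86   0.012]
rotvec units [-1.6198e+01 -4.0000e-03  8.0000e-03]
```

View pics/s3.png

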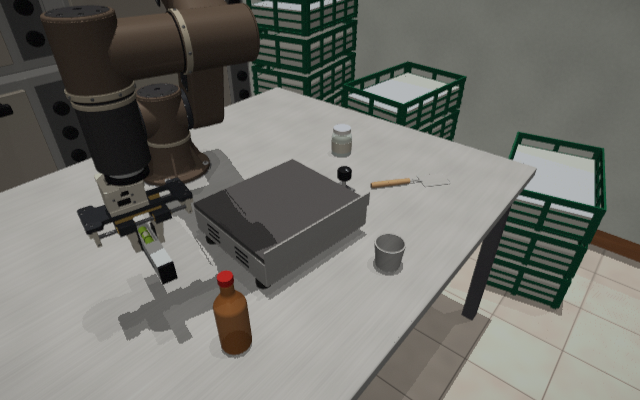

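>>> play_rows(steps=[{"gripper": 0, "tx": 0, "ty": 0.08, "tz": 0.45, "ax": 0, "ay": 0, "az": 0}, {"gripper": 0, "tx": 0, "ty": 0.12, "tz": 0.85, "ax": 0, "ay": 0, "az": 0}, {"gripper": 0, "tx": 0, "ty": 0.12, "tz": 0.85, "ax": 0, "ay": 0, "az": 0}, {"gripper": 0, "tx": 0, "ty": 0.12, "tz": 0.85, "ax": 0, "ay": 0, "az": 0}, {"gripper": 0, "tx": 0, "ty": 0.12, "tz": 0.85, "ax": 0, "ay": 0, "az": 0}, {"gripper": 0, "tx": 0, "ty": 0.12, "tz": 0.85, "ax": 0, "ay": 0, "az": 0}, {"gripper": 0, "tx": 0, "ty": 0.12, "tz": 0.85, "ax": 0, "ay": 0, "az": 0}, {"gripper": 0, "tx": 0, "ty": 0.12, "tz": 0.85, "ax": 0, "ay": 0, "az": 0}, {"gripper": 0, "tx": 0, "ty": 0.12, "tz": 0.85, "ax": 0, "ay": 0, "az": 0}, {"gripper": 0, "tx": 0, "ty": 0.12, "tz": 0.85, "ax": 0, "ay": 0, "az": 0}, {"gripper": 0, "tx": 0, "ty": 0.12, "tz": 0.85, "ax": 0, "ay": 0, "az": 0}, {"gripper": 0, "tx": 0, "ty": 0.12, "tz": 0.85, "ax": 0, "ay": 0, "az": 0}, {"gripper": 0, "tx": 0, "ty": 0.12, "tz": 0.85, "ax": 0, "ay": 0, "az": 0}, {"gripper": 0, "tx": 0, "ty": 0.12, "tz": 0.85, "ax": 0, "ay": 0, "az": 0}, {"gripper": 0, "tx": 0, "ty": 0.12, "tz": 0.85, "ax": 0, "ay": 0, "az": 0}, {"gripper": 0, "tx": 0, "ty": 0.08, "tz": 0.43, "ax": 0, "ay": 0, "az": 0}])

```text
t: 7.05
eef_pos: [0.5305, -0.0406, 0.3455]
ee_rot: [1.837, 1.568, -3.109]
force: [-0.1, 0.7, -3.9]
width: 0.0277
```

>>> play_rows(steps=[{"gripper": 0, "tx": 0, "ty": 0, "tz": 0, "ax": -0.6, "ay": 0, "az": 0}, {"gripper": 0, "tx": 0, "ty": 0, "tz": 0, "ax": -0.95, "ay": 0, "az": 0}, {"gripper": 0, "tx": 0, "ty": 0, "tz": 0, "ax": -0.95, "ay": 0, "az": 0}, {"gripper": 0, "tx": 0, "ty": 0, "tz": 0, "ax": -0.95, "ay": 0, "az": 0}, {"gripper": 0, "tx": 0, "ty": 0, "tz": 0, "ax": -0.95, "ay": 0, "az": 0}, {"gripper": 0, "tx": 0, "ty": 0, "tz": 0, "ax": -0.95, "ay": 0, "az": 0}, {"gripper": 0, "tx": 0, "ty": 0, "tz": 0, "ax": -0.95, "ay": 0, "az": 0}, {"gripper": 0, "tx": 0, "ty": 0, "tz": 0, "ax": -0.95, "ay": 0, "az": 0}, {"gripper": 0, "tx": 0, "ty": 0, "tz": 0, "ax": -0.95, "ay": 0, "az": 0}, {"gripper": 0, "tx": 0, "ty": 0, "tz": 0, "ax": -0.95, "ay": 0, "az": 0}, {"gripper": 0, "tx": 0, "ty": 0, "tz": 0, "ax": -0.95, "ay": 0, "az": 0}, {"gripper": 0, "tx": 0, "ty": 0, "tz": 0, "ax": -0.95, "ay": 0, "az": 0}, {"gripper": 0, "tx": 0, "ty": 0, "tz": 0, "ax": -0.95, "ay": 0, "az": 0}, {"gripper": 0, "tx": 0, "ty": 0, "tz": 0, "ax": -0.95, "ay": 0, "az": 0}, {"gripper": 0, "tx": 0, "ty": 0, "tz": 0, "ax": -0.95, "ay": 0, "az": 0}, {"gripper": 0, "tx": 0, "ty": 0, "tz": 0, "ax": -0.95, "ay": 0, "az": 0}, {"gripper": 0, "tx": 0, "ty": 0, "tz": 0, "ax": -0.95, "ay": 0, "az": 0}, {"gripper": 0, "tx": 0, "ty": 0, "tz": 0, "ax": -0.4, "ay": 0, "az": 0}, {"gripper": 0, "tx": 0, "ty": 0, "tz": 0, "ax": 0, "ay": 0, "az": 0}, {"gripper": 0, "tx": 0, "ty": 0, "tz": 0, "ax": 0, "ay": 0, "az": 0}])

```text
t: 8.72
eef_pos: [0.5306, -0.0427, 0.3461]
ee_rot: [0.268, 1.569, -2.985]
force: [-0.1, 0.0, -3.5]
width: 0.028
```

```bash
python3 -c "
from h import *
f=optics.grab_frame('scene');cv2.imwrite('pics/s4.png',f[:,:,::-1])
plan([.532,-.043,.150],173.7,15)"
```

```text
t 8.77 tcp [ 0.5307 -0.0427  0.3463] grasp [ 0.5304 -0.0428  0.1873] jawyaw 173.62 down [-1.4e-03 -3.0e-04 -1.0e+00] q [ 0.29  0.17 -0.38 -0.   -1.02 -0.4 ] F [ 0.4  0.4 -2.8] M [0.05 0.09 0.05] w 0.0282
ax units -0.012770542238262314
units tx,ty,tz [ 1.492  0.002 -0.063] per row/15 [ 0.099  0.    -0.004]
rotvec units [-0.013  0.013 -0.004]
```

View pics/s4.png

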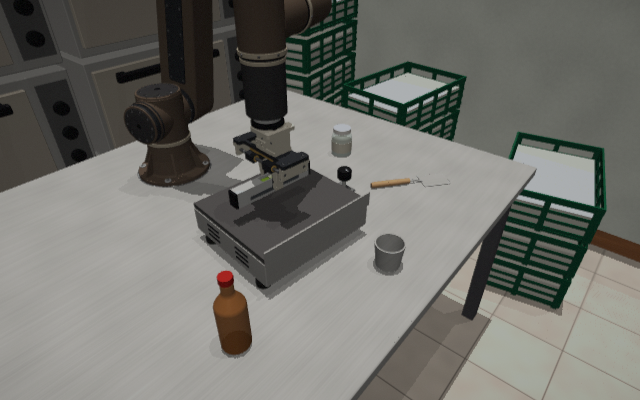

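>>> play_rows(steps=[{"gripper": 0, "tx": 0.3, "ty": 0, "tz": -0.06, "ax": 0, "ay": 0, "az": 0}, {"gripper": 0, "tx": 0.5, "ty": 0, "tz": 0, "ax": 0, "ay": 0, "az": 0}, {"gripper": 0, "tx": 0.5, "ty": 0, "tz": 0, "ax": 0, "ay": 0, "az": 0}, {"gripper": 0, "tx": 0.3, "ty": 0, "tz": 0, "ax": 0, "ay": 0, "az": 0}, {"gripper": 0, "tx": 0.15, "ty": 0, "tz": 0, "ax": 0, "ay": 0, "az": 0}, {"gripper": 0, "tx": 0, "ty": 0, "tz": 0, "ax": 0, "ay": 0, "az": 0}, {"gripper": 0, "tx": 0, "ty": 0, "tz": 0, "ax": 0, "ay": 0, "az": 0}])

```text
t: 9.35
eef_pos: [0.5327, -0.0429, 0.3034]
ee_rot: [1.524, 1.571, -1.727]
force: [-0.2, 0.5, -3.5]
width: 0.0279
```

```bash
python3 -c "
from h import *
plan([.532,-.043,.140],173.7,15)"
```

```text
t 9.35 tcp [ 0.5327 -0.0429  0.3034] grasp [ 0.5327 -0.043   0.1444] jawyaw 173.73 down [-0.e+00 -3.e-04 -1.e+00] q [ 0.29  0.22 -0.44  0.   -0.92 -0.4 ] F [-0.2  0.5 -3.5] M [0.08 0.06 0.07] w 0.0279
ax units 0.005115578991284527
units tx,ty,tz [0.176 0.005 0.027] per row/15 [0.012 0.    0.002]
rotvec units [ 0.005  0.    -0.003]
```

>>> play_rows(steps=[{"gripper": 0, "tx": 0.06, "ty": 0, "tz": 0, "ax": 0, "ay": 0, "az": 0}, {"gripper": 0, "tx": 0.06, "ty": 0, "tz": 0, "ax": 0, "ay": 0, "az": 0}, {"gripper": 0, "tx": 0, "ty": 0, "tz": 0, "ax": 0, "ay": 0, "az": 0}])

```text
t: 9.6
eef_pos: [0.5325, -0.0429, 0.3004]
ee_rot: [-2.576, 1.57, 0.456]
force: [-0.7, -0.2, -4.0]
width: 0.0277
```

>>> play_rows(steps=[{"gripper": 0, "tx": 0.03, "ty": 0, "tz": 0, "ax": 0, "ay": 0, "az": 0}, {"gripper": 0, "tx": 0, "ty": 0, "tz": 0, "ax": 0, "ay": 0, "az": 0}])

```text
t: 9.77
eef_pos: [0.5325, -0.0429, 0.2997]
ee_rot: [-2.662, 1.571, 0.37]
force: [-0.2, 0.5, -3.4]
width: 0.0278
```

>>> play_rows(steps=[{"gripper": 0, "tx": 0.03, "ty": 0, "tz": 0, "ax": 0, "ay": 0, "az": 0}, {"gripper": 0, "tx": 0, "ty": 0, "tz": 0, "ax": 0, "ay": 0, "az": 0}])

```text
t: 9.93
eef_pos: [0.5325, -0.0429, 0.2989]
ee_rot: [-2.865, 1.571, 0.167]
force: [-0.1, 0.7, -2.9]
width: 0.0279
```

>>> play_rows(steps=[{"gripper": 0, "tx": 0.02, "ty": 0, "tz": 0, "ax": 0, "ay": 0, "az": 0}, {"gripper": 0, "tx": 0, "ty": 0, "tz": 0, "ax": 0, "ay": 0, "az": 0}])

```text
t: 10.1
eef_pos: [0.5326, -0.0429, 0.2986]
ee_rot: [-3.052, 1.57, -0.02]
force: [-0.4, 1.0, 0.0]
width: 0.0277
```

>>> play_rows(steps=[{"gripper": 0.6, "tx": 0.01, "ty": 0, "tz": 0, "ax": 0, "ay": 0, "az": 0}, {"gripper": 1, "tx": 0, "ty": 0, "tz": 0, "ax": 0, "ay": 0, "az": 0}, {"gripper": 1, "tx": 0, "ty": 0, "tz": 0, "ax": 0, "ay": 0, "az": 0}, {"gripper": 1, "tx": 0, "ty": 0, "tz": 0, "ax": 0, "ay": 0, "az": 0}, {"gripper": 1, "tx": 0, "ty": 0, "tz": 0, "ax": 0, "ay": 0, "az": 0}, {"gripper": 1, "tx": 0, "ty": 0, "tz": 0, "ax": 0, "ay": 0, "az": 0}, {"gripper": 1, "tx": 0, "ty": 0, "tz": 0, "ax": 0, "ay": 0, "az": 0}, {"gripper": 1, "tx": -0.3, "ty": 0, "tz": 0, "ax": 0, "ay": 0, "az": 0}, {"gripper": 1, "tx": -0.7, "ty": 0, "tz": 0, "ax": 0, "ay": 0, "az": 0}, {"gripper": 1, "tx": -0.9, "ty": 0, "tz": 0, "ax": 0, "ay": 0, "az": 0}, {"gripper": 1, "tx": -0.9, "ty": 0, "tz": 0, "ax": 0, "ay": 0, "az": 0}, {"gripper": 1, "tx": -0.4, "ty": 0, "tz": 0, "ax": 0, "ay": 0, "az": 0}])

```text
t: 11.1
eef_pos: [0.5331, -0.043, 0.3816]
ee_rot: [-2.988, 1.567, 0.045]
force: [0.9, 0.5, 0.3]
width: 0.0878
```

```bash
python3 -c "
from h import *
f=optics.grab_frame('scene');cv2.imwrite('pics/s5.png',f[:,:,::-1])
plan([.560,.213,.150],173.7,12)"
```

```text
t 11.15 tcp [ 0.5333 -0.0429  0.3825] grasp [ 0.5343 -0.0428  0.2235] jawyaw 173.77 down [ 5.9e-03  6.0e-04 -1.0e+00] q [ 0.29  0.14 -0.33  0.   -1.09 -0.4 ] F [ 0.9 -0.3  2.5] M [ 0.01 -0.13 -0.  ] w 0.0877
ax units 0.011601802489276261
units tx,ty,tz [  2.938 -10.284   0.1  ] per row/12 [ 0.245 -0.857  0.008]
rotvec units [ 0.012 -0.055  0.011]
```

View pics/s5.png

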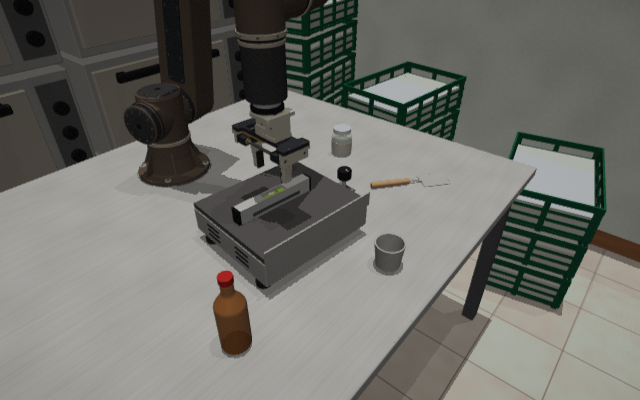

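>>> play_rows(steps=[{"gripper": 1, "tx": 0, "ty": -0.4, "tz": 0, "ax": 0, "ay": 0, "az": 0}, {"gripper": 1, "tx": 0, "ty": -0.9, "tz": 0.01, "ax": -0.5, "ay": 0, "az": 0}, {"gripper": 1, "tx": 0, "ty": -0.9, "tz": 0.01, "ax": 0.5, "ay": 0, "az": 0}, {"gripper": 1, "tx": 0, "ty": -0.9, "tz": 0.01, "ax": 0, "ay": 0, "az": 0}, {"gripper": 1, "tx": 0, "ty": -0.9, "tz": 0.01, "ax": 0, "ay": 0, "az": 0}, {"gripper": 1, "tx": 0, "ty": -0.9, "tz": 0.01, "ax": 0, "ay": 0, "az": 0}, {"gripper": 1, "tx": 0, "ty": -0.9, "tz": 0.01, "ax": 0, "ay": 0, "az": 0}, {"gripper": 1, "tx": 0, "ty": -0.9, "tz": 0.01, "ax": 0, "ay": 0, "az": 0}, {"gripper": 1, "tx": 0, "ty": -0.9, "tz": 0.01, "ax": 0, "ay": 0, "az": 0}, {"gripper": 1, "tx": 0, "ty": -0.9, "tz": 0.01, "ax": 0, "ay": 0, "az": 0}, {"gripper": 1, "tx": 0, "ty": -0.9, "tz": 0.01, "ax": 0, "ay": 0, "az": 0}, {"gripper": 1, "tx": 0, "ty": -0.9, "tz": 0.01, "ax": 0, "ay": 0, "az": 0}, {"gripper": 0.7, "tx": 0, "ty": 0, "tz": 0, "ax": -0.9, "ay": 0, "az": 0}, {"gripper": 0.7, "tx": 0, "ty": 0, "tz": 0, "ax": -0.9, "ay": 0, "az": 0}, {"gripper": 0.7, "tx": 0, "ty": 0, "tz": 0, "ax": -0.9, "ay": 0, "az": 0}, {"gripper": 0.7, "tx": 0, "ty": 0, "tz": 0, "ax": -0.9, "ay": 0, "az": 0}, {"gripper": 0.7, "tx": 0, "ty": 0, "tz": 0, "ax": -0.9, "ay": 0, "az": 0}, {"gripper": 0.7, "tx": 0, "ty": 0, "tz": 0, "ax": -0.9, "ay": 0, "az": 0}, {"gripper": 0.7, "tx": 0, "ty": 0, "tz": 0, "ax": 0, "ay": 0, "az": 0}, {"gripper": 0.7, "tx": 0, "ty": 0, "tz": 0, "ax": 0, "ay": 0, "az": 0}])

```text
t: 12.82
eef_pos: [0.5564, 0.2137, 0.3771]
ee_rot: [0.054, 1.569, -2.634]
force: [0.3, -0.4, -0.1]
width: 0.0616
```

```bash
python3 -c "
from h import *
ims=[]
P=[.532,-.043,.152]
for c in ('scene','top'):
    f=optics.grab_frame(c);r,co=proj(c,P);r,co=int(r),int(co);print(c,r,co)
    np.save(c+'.npy',f)
    ims.append(cv2.resize(f[r-30:r+30,co-40:co+40],None,fx=6,fy=6,interpolation=cv2.INTER_CUBIC))
cv2.imwrite('pics/b1.png',np.vstack(ims)[:,:,::-1]); 
f=np.load('top.npy');cv2.imwrite('pics/t6.png',f[:,:,::-1])
plan([.560,.213,.100],None,12)"
```

```text
scene 190 273
top 213 356
t 12.92 tcp [0.5565 0.2136 0.3775] grasp [0.5564 0.2135 0.2185] jawyaw -154.03 down [-8.e-04 -5.e-04 -1.e+00] q [ 0.69  0.25 -0.21 -0.   -1.12 -0.24] F [0.2 0.2 0.3] M [ 0.    0.12 -0.  ] w 0.0613
units tx,ty,tz [ 4.739  0.082 -0.125] per row/12 [ 0.395  0.007 -0.01 ]
rotvec units [0. 0. 0.]
```

View pics/b1.png

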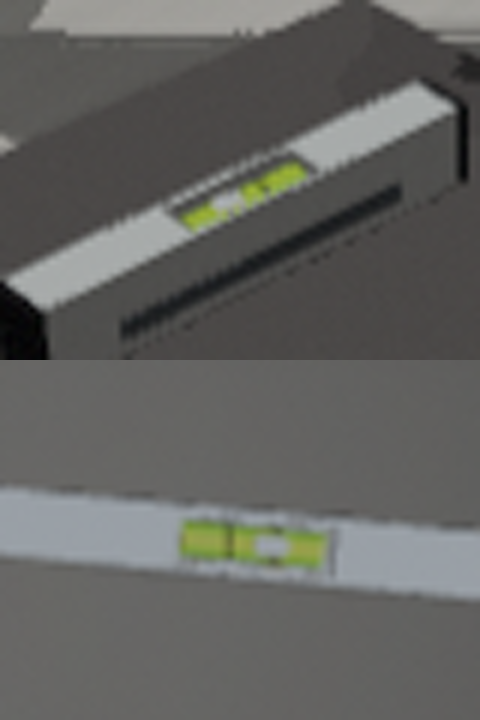

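View pics/t6.png

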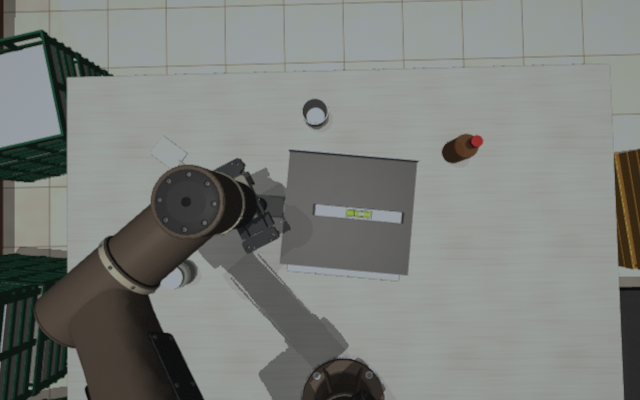

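>>> play_rows(steps=[{"gripper": 0.7, "tx": 0.6, "ty": 0.08, "tz": -0.12, "ax": 0, "ay": 0, "az": 0}, {"gripper": 0.7, "tx": 0.8, "ty": 0, "tz": 0, "ax": 0, "ay": 0, "az": 0}, {"gripper": 0.7, "tx": 0.8, "ty": 0, "tz": 0, "ax": 0, "ay": 0, "az": 0}, {"gripper": 0.7, "tx": 0.8, "ty": 0, "tz": 0, "ax": 0, "ay": 0, "az": 0}, {"gripper": 0.7, "tx": 0.8, "ty": 0, "tz": 0, "ax": 0, "ay": 0, "az": 0}, {"gripper": 0.7, "tx": 0.6, "ty": 0, "tz": 0, "ax": 0, "ay": 0, "az": 0}, {"gripper": 0.7, "tx": 0.34, "ty": 0, "tz": 0, "ax": 0, "ay": 0, "az": 0}, {"gripper": 0.7, "tx": 0, "ty": 0, "tz": 0, "ax": 0, "ay": 0, "az": 0}, {"gripper": 0.7, "tx": 0, "ty": 0, "tz": 0, "ax": 0, "ay": 0, "az": 0}])

```text
t: 13.67
eef_pos: [0.5604, 0.2131, 0.2596]
ee_rot: [0.678, 1.57, -2.009]
force: [-0.6, 0.2, 1.1]
width: 0.0611
```

```bash
python3 -c "
from h import *
f=optics.grab_frame('scene');cv2.imwrite('pics/s6.png',cv2.resize(f[110:250,240:420],None,fx=4,fy=4)[:,:,::-1])
plan([.560,.2135,.100],None,12)"
```

```text
t 13.72 tcp [0.5606 0.2132 0.2603] grasp [0.5608 0.2132 0.1013] jawyaw -153.89 down [ 9.e-04  3.e-04 -1.e+00] q [ 0.69  0.37 -0.34  0.   -0.86 -0.23] F [ 0.1 -0.1  0.3] M [0.06 0.07 0.03] w 0.0611
units tx,ty,tz [ 0.053 -0.023  0.023] per row/12 [ 0.004 -0.002  0.002]
rotvec units [0. 0. 0.]
```

View pics/s6.png

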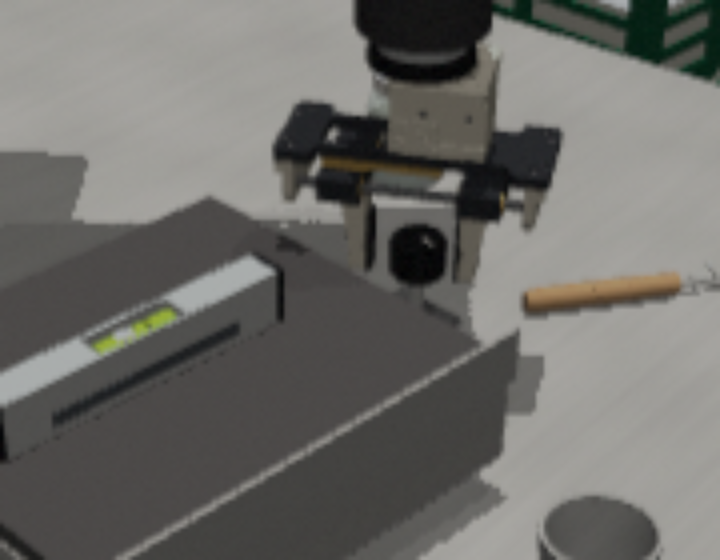

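>>> play_rows(steps=[{"gripper": 0.4, "tx": 0.04, "ty": 0, "tz": 0, "ax": 0, "ay": 0, "az": 0}, {"gripper": 0.4, "tx": 0, "ty": 0, "tz": 0, "ax": 0, "ay": 0, "az": 0}, {"gripper": 0.4, "tx": 0, "ty": 0, "tz": 0, "ax": 0, "ay": 0, "az": 0}, {"gripper": 0.4, "tx": 0, "ty": 0, "tz": 0, "ax": 0, "ay": 0, "az": 0}, {"gripper": 0.4, "tx": 0, "ty": 0, "tz": 0, "ax": 0, "ay": 0, "az": 0}, {"gripper": 0.4, "tx": 0, "ty": 0, "tz": 0, "ax": 0, "ay": 0, "az": 0}], newtons=10)

```text
t: 14.22
eef_pos: [0.5615, 0.2137, 0.2594]
ee_rot: [-3.078, 1.567, 0.52]
force: [5.6, 1.0, -2.1]
width: 0.0398
```

```bash
python3 -c "
from h import *
st()"
```

```text
t 14.22 tcp [0.5615 0.2137 0.2594] grasp [0.5621 0.214  0.1004] jawyaw -153.85 down [ 0.0037  0.0021 -1.    ] q [ 0.69  0.37 -0.34  0.   -0.86 -0.23] F [ 5.6  1.  -2.1] M [ 0.49 -1.74 -0.11] w 0.0398
```

>>> play_rows(steps=[{"gripper": 0.0, "tx": 0, "ty": 0, "tz": -0.09, "ax": 0, "ay": 0, "az": 0}, {"gripper": 0, "tx": 0, "ty": 0, "tz": 0, "ax": 0, "ay": 0, "az": 0}, {"gripper": 0, "tx": 0, "ty": 0, "tz": 0, "ax": 0, "ay": 0, "az": 0}, {"gripper": 0, "tx": 0, "ty": 0, "tz": 0, "ax": 0, "ay": 0, "az": 0}], newtons=35)

```text
t: 14.55
eef_pos: [0.5623, 0.214, 0.2593]
ee_rot: [-2.828, 1.57, 0.77]
force: [-2.8, -0.0, 5.9]
width: 0.0396
```

```bash
python3 -c "
from h import *
st()"
```

```text
t 14.55 tcp [0.5623 0.214  0.2593] grasp [0.5623 0.2141 0.1003] jawyaw -153.87 down [ 4.e-04  3.e-04 -1.e+00] q [ 0.69  0.37 -0.34 -0.   -0.86 -0.23] F [-2.8 -0.   5.9] M [0.06 1.   0.  ] w 0.0396
```

>>> play_rows(steps=[{"gripper": 0, "tx": 0, "ty": 0, "tz": 0, "ax": 0.5, "ay": 0, "az": 0}, {"gripper": 0, "tx": 0, "ty": 0, "tz": 0, "ax": 0.7, "ay": 0, "az": 0}, {"gripper": 0, "tx": 0, "ty": 0, "tz": 0, "ax": 0.7, "ay": 0, "az": 0}, {"gripper": 0, "tx": 0, "ty": 0, "tz": 0, "ax": 0.7, "ay": 0, "az": 0}, {"gripper": 0, "tx": 0, "ty": 0, "tz": 0, "ax": 0.7, "ay": 0, "az": 0}, {"gripper": 0, "tx": 0, "ty": 0, "tz": 0, "ax": 0.7, "ay": 0, "az": 0}])

```text
t: 15.05
eef_pos: [0.5613, 0.2137, 0.2593]
ee_rot: [0.265, 1.569, -2.843]
force: [-9.5, -0.4, 11.8]
width: 0.0395
```

```bash
python3 -c "
from h import *
st()"
```

```text
t 15.05 tcp [0.5613 0.2137 0.2593] grasp [0.561  0.2137 0.1003] jawyaw -178.06 down [-1.8e-03 -6.0e-04 -1.0e+00] q [ 0.69  0.37 -0.34 -0.   -0.87 -0.65] F [-9.5 -0.4 11.8] M [0.3  3.39 0.18] w 0.0395
```

>>> play_rows(steps=[{"gripper": 0, "tx": -0.03, "ty": 0, "tz": 0.05, "ax": 0.6, "ay": 0, "az": 0}, {"gripper": 0, "tx": 0, "ty": 0, "tz": 0, "ax": 0.8, "ay": 0, "az": 0}, {"gripper": 0, "tx": 0, "ty": 0, "tz": 0, "ax": 0.8, "ay": 0, "az": 0}, {"gripper": 0, "tx": 0, "ty": 0, "tz": 0, "ax": 0.8, "ay": 0, "az": 0}, {"gripper": 0, "tx": 0, "ty": 0, "tz": 0, "ax": 0.8, "ay": 0, "az": 0}, {"gripper": 0, "tx": 0, "ty": 0, "tz": 0, "ax": 0.8, "ay": 0, "az": 0}, {"gripper": 0, "tx": 0, "ty": 0, "tz": 0, "ax": 0.8, "ay": 0, "az": 0}, {"gripper": 0, "tx": 0, "ty": 0, "tz": 0, "ax": 0.8, "ay": 0, "az": 0}])

```text
t: 15.72
eef_pos: [0.5593, 0.2142, 0.2593]
ee_rot: [0.647, 1.567, -3.111]
force: [-13.3, 5.9, 8.2]
width: 0.0393
```

```bash
python3 -c "
from h import *
st()"
```

```text
t 15.72 tcp [0.5593 0.2142 0.2593] grasp [0.5588 0.2142 0.1003] jawyaw 144.71 down [-3.4e-03 -1.0e-04 -1.0e+00] q [ 0.69  0.37 -0.34 -0.   -0.87 -1.31] F [-13.3   5.9   8.2] M [1.94 4.43 0.22] w 0.0393
```

>>> play_rows(steps=[{"gripper": 0.7, "tx": 0, "ty": 0, "tz": 0, "ax": 0, "ay": 0, "az": 0}, {"gripper": 0.7, "tx": 0, "ty": 0, "tz": 0, "ax": 0, "ay": 0, "az": 0}, {"gripper": 0.7, "tx": 0, "ty": 0, "tz": 0, "ax": 0, "ay": 0, "az": 0}, {"gripper": 0.7, "tx": 0, "ty": 0, "tz": 0, "ax": 0, "ay": 0, "az": 0}, {"gripper": 0.7, "tx": 0, "ty": 0, "tz": 0, "ax": 0, "ay": 0, "az": 0}])

```text
t: 16.13
eef_pos: [0.5612, 0.2138, 0.2593]
ee_rot: [3.133, 1.571, -0.621]
force: [-0.3, 0.3, -0.4]
width: 0.0605
```

```bash
python3 -c "
from h import *
plan([.5607,.217,.1005],None,1)"
```

```text
t 16.13 tcp [0.5612 0.2138 0.2593] grasp [0.5612 0.2138 0.1003] jawyaw 144.94 down [ 1.e-04 -1.e-04 -1.e+00] q [ 0.69  0.37 -0.34  0.   -0.86 -1.3 ] F [-0.3  0.3 -0.4] M [0.07 0.08 0.  ] w 0.0605
units tx,ty,tz [-0.009 -0.094  0.09 ] per row/1 [-0.009 -0.094  0.09 ]
rotvec units [0. 0. 0.]
```

>>> play_rows(steps=[{"gripper": 0.7, "tx": 0, "ty": -0.09, "tz": 0.09, "ax": 0, "ay": 0, "az": 0}, {"gripper": 0.3, "tx": 0, "ty": 0, "tz": 0, "ax": 0, "ay": 0, "az": 0}, {"gripper": 0.3, "tx": 0, "ty": 0, "tz": 0, "ax": 0, "ay": 0, "az": 0}, {"gripper": 0.3, "tx": 0, "ty": 0, "tz": 0, "ax": 0, "ay": 0, "az": 0}, {"gripper": 0.3, "tx": 0, "ty": 0, "tz": 0, "ax": 0, "ay": 0, "az": 0}, {"gripper": 0.3, "tx": 0, "ty": 0, "tz": 0, "ax": 0, "ay": 0, "az": 0}, {"gripper": 0.3, "tx": 0, "ty": 0, "tz": 0, "ax": 0, "ay": 0, "az": 0}], newtons=10)

```text
t: 16.72
eef_pos: [0.5604, 0.2171, 0.2593]
ee_rot: [0.072, 1.571, 2.602]
force: [-1.1, 1.2, 0.6]
width: 0.0397
```

```bash
cat >> h.py <<'E'
def bub(name):
    ims=[]
    for c in ('scene','top'):
        f=optics.grab_frame(c);r,co=proj(c,[.532,-.043,.152]);r,co=int(r),int(co)
        np.save(f"{name}_{c}.npy",f)
        ims.append(cv2.resize(f[r-20:r+20,co-28:co+28],None,fx=10,fy=10,interpolation=cv2.INTER_CUBIC))
    cv2.imwrite(f'pics/{name}.png',np.hstack(ims)[:,:,::-1])
E
python3 -c "
from h import *
st();bub('b2')
plan([.5607,.217,.1005],None,1)"
```

```text
t 16.72 tcp [0.5604 0.2171 0.2593] grasp [0.5603 0.2171 0.1003] jawyaw 144.93 down [-2.e-04  1.e-04 -1.e+00] q [ 0.69  0.37 -0.34 -0.   -0.86 -1.31] F [-1.1  1.2  0.6] M [ 0.37  0.51 -0.03] w 0.0397
t 16.82 tcp [0.5604 0.2171 0.2593] grasp [0.5603 0.2171 0.1003] jawyaw 144.93 down [-2.e-04  1.e-04 -1.e+00] q [ 0.69  0.37 -0.34 -0.   -0.86 -1.31] F [-1.3  0.9  0.2] M [ 0.48  0.53 -0.02] w 0.0397
units tx,ty,tz [-0.01  -0.005 -0.015] per row/1 [-0.01  -0.005 -0.015]
rotvec units [0. 0. 0.]
```

View pics/b2.png

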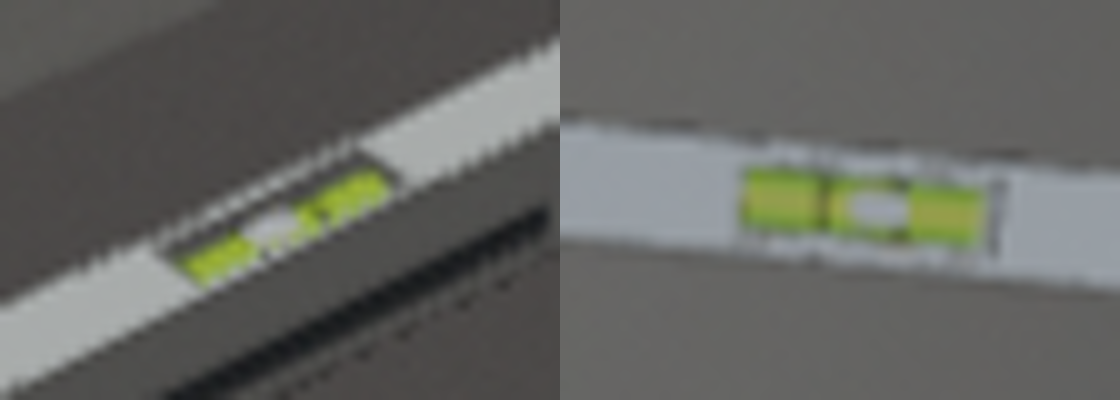

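>>> play_rows(steps=[{"gripper": 0, "tx": 0, "ty": 0, "tz": 0, "ax": 0, "ay": 0, "az": 0}, {"gripper": 0, "tx": 0, "ty": 0, "tz": 0, "ax": 0, "ay": 0, "az": 0}, {"gripper": 0, "tx": 0, "ty": 0, "tz": 0, "ax": 0.4, "ay": 0, "az": 0}, {"gripper": 0, "tx": 0, "ty": 0, "tz": 0, "ax": 0.7, "ay": 0, "az": 0}, {"gripper": 0, "tx": 0, "ty": 0, "tz": 0, "ax": 0.7, "ay": 0, "az": 0}, {"gripper": 0, "tx": 0, "ty": 0, "tz": 0, "ax": 0.7, "ay": 0, "az": 0}, {"gripper": 0, "tx": 0, "ty": 0, "tz": 0, "ax": 0.7, "ay": 0, "az": 0}, {"gripper": 0, "tx": 0, "ty": 0, "tz": 0, "ax": 0.7, "ay": 0, "az": 0}, {"gripper": 0, "tx": 0, "ty": 0, "tz": 0, "ax": 0.7, "ay": 0, "az": 0}, {"gripper": 0, "tx": 0, "ty": 0, "tz": 0, "ax": 0.7, "ay": 0, "az": 0}, {"gripper": 0, "tx": 0, "ty": 0, "tz": 0, "ax": 0.7, "ay": 0, "az": 0}, {"gripper": 0, "tx": 0, "ty": 0, "tz": 0, "ax": 0.7, "ay": 0, "az": 0}, {"gripper": 0, "tx": 0, "ty": 0, "tz": 0, "ax": 0.7, "ay": 0, "az": 0}, {"gripper": 0, "tx": 0, "ty": 0, "tz": 0, "ax": 0.5, "ay": 0, "az": 0}, {"gripper": 0, "tx": 0, "ty": 0, "tz": 0, "ax": 0, "ay": 0, "az": 0}, {"gripper": 0, "tx": 0, "ty": 0, "tz": 0, "ax": 0, "ay": 0, "az": 0}, {"gripper": 0, "tx": 0, "ty": 0, "tz": 0, "ax": 0, "ay": 0, "az": 0}], newtons=35)

```text
t: 18.23
eef_pos: [0.5603, 0.2173, 0.2593]
ee_rot: [0.466, 1.57, 2.171]
force: [-4.2, 4.9, 0.6]
width: 0.0391
```

```bash
python3 -c "
from h import *
st()"
```

```text
t 18.23 tcp [0.5603 0.2173 0.2593] grasp [0.5602 0.2174 0.1003] jawyaw 97.65 down [-3.e-04  4.e-04 -1.e+00] q [ 0.69  0.37 -0.34 -0.   -0.87 -2.13] F [-4.2  4.9  0.6] M [ 1.25  1.31 -0.11] w 0.0391
```

>>> play_rows(steps=[{"gripper": 0, "tx": 0, "ty": 0, "tz": 0, "ax": 0, "ay": 0, "az": 0}, {"gripper": 0, "tx": 0, "ty": 0, "tz": 0, "ax": 0, "ay": 0, "az": 0}, {"gripper": 0.7, "tx": 0, "ty": 0, "tz": 0, "ax": 0, "ay": 0, "az": 0}, {"gripper": 0.7, "tx": 0, "ty": 0, "tz": 0, "ax": 0, "ay": 0, "az": 0}, {"gripper": 0.7, "tx": 0, "ty": 0, "tz": 0, "ax": 0, "ay": 0, "az": 0}, {"gripper": 0.7, "tx": 0, "ty": 0, "tz": 0, "ax": 0, "ay": 0, "az": 0}, {"gripper": 0.7, "tx": 0, "ty": 0, "tz": 0, "ax": 0, "ay": 0, "az": 0}, {"gripper": 0.7, "tx": 0, "ty": 0, "tz": 0, "ax": 0, "ay": 0, "az": 0}, {"gripper": 0.7, "tx": 0, "ty": 0, "tz": 0, "ax": 0, "ay": 0, "az": 0}, {"gripper": 0.7, "tx": 0, "ty": 0, "tz": 0, "ax": 0, "ay": 0, "az": 0}, {"gripper": 0.7, "tx": 0, "ty": 0, "tz": 0, "ax": 0, "ay": 0, "az": 0}, {"gripper": 0.7, "tx": 0, "ty": 0, "tz": 0, "ax": 0, "ay": 0, "az": 0}, {"gripper": 0.7, "tx": 0, "ty": 0, "tz": 0, "ax": 0, "ay": 0, "az": 0}, {"gripper": 0.7, "tx": 0, "ty": 0, "tz": 0, "ax": 0, "ay": 0, "az": 0}, {"gripper": 0.7, "tx": 0, "ty": 0, "tz": 0, "ax": 0, "ay": 0, "az": 0}, {"gripper": 0.7, "tx": 0, "ty": 0, "tz": 0, "ax": 0, "ay": 0, "az": 0}, {"gripper": 0.7, "tx": 0, "ty": 0, "tz": 0, "ax": 0, "ay": 0, "az": 0}, {"gripper": 0.7, "tx": 0, "ty": 0, "tz": 0, "ax": 0, "ay": 0, "az": 0}])

```text
t: 19.73
eef_pos: [0.5605, 0.217, 0.2593]
ee_rot: [0.152, 1.571, 1.854]
force: [0.0, 0.1, -0.6]
width: 0.0618
```

```bash
python3 -c "
from h import *
bub('b3');st()"
```

```text
t 19.83 tcp [0.5605 0.217  0.2593] grasp [0.5605 0.217  0.1003] jawyaw 97.53 down [-0. -0. -1.] q [ 0.69  0.37 -0.34 -0.   -0.86 -2.13] F [ 0.7 -0.3  0.1] M [-0.   -0.03 -0.05] w 0.0612
```

View pics/b3.png

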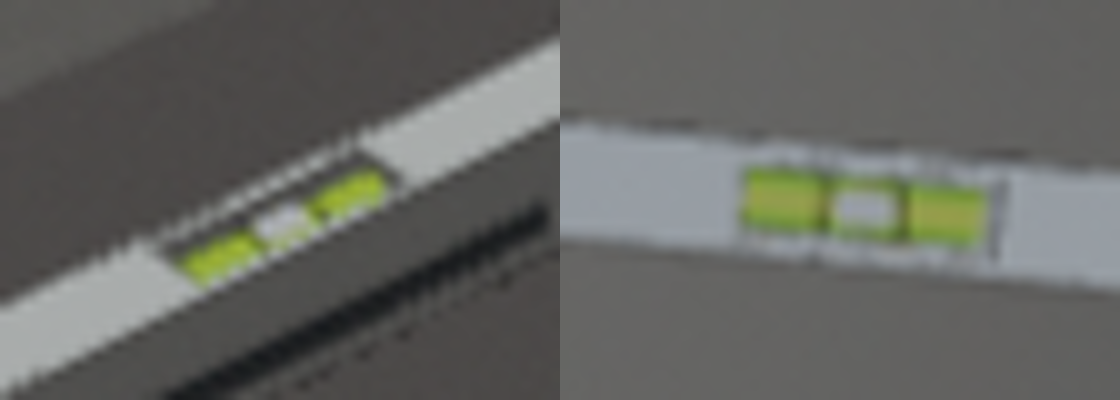

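```bash
python3 - <<'E'
from h import *
# profile along vial in top view: paleness = min channel (blue) high in bubble, low in green
for n in('b2','b3'):
    f=np.load(n+'_top.npy').astype(float)[:,:,:]
    r,co=map(int,proj('top',[.532,-.043,.152]))
    # vial axis from (740..988 , 200..215) crops
    xs=np.arange(-15,16,.25); cx=co-28+(864+.5-560)/10-.5; cy=r-20+(207+.5)/10-.5; a=np.radians(4.6)
    px=np.array([[cx+x*np.cos(a)-v*np.sin(a),cy+x*np.sin(a)+v*np.cos(a)] for v in(-.7,0,.7) for x in xs],np.float32)
    s=np.stack([cv2.remap(np.ascontiguousarray(f[:,:,c]),px[:,0],px[:,1],cv2.INTER_CUBIC).reshape(3,-1).mean(0) for c in range(3)],1)
    g=s[:,1]-s[:,2] # green minus blue
    b=s[:,2]
    vial=g>.5*np.percentile(g,90); e=xs[np.nonzero(vial)[0][[0,-1]]]
    i=(xs>e[0]+2)&(xs<e[1]-2); w=np.clip(b[i]-.5*(b[i].max()+np.median(b[i])),0,None)
    print(n,"vial",e,"bubble",(w*xs[i]).sum()/w.sum(),"mm off",60/np.ptp(e)*((w*xs[i]).sum()/w.sum()-e.mean()))
E
```

```text
b2 vial [-12.   11.5] bubble 1.5305665486000875 mm off 4.546127358127883
b3 vial [-11.75  11.75] bubble -0.031106904132973984 mm off -0.07942188289269954
```

>>> play_rows(steps=[{"gripper": 0.7, "tx": -0.3, "ty": 0, "tz": 0, "ax": 0, "ay": 0, "az": 0}, {"gripper": 0.7, "tx": -0.7, "ty": 0, "tz": 0, "ax": 0, "ay": 0, "az": 0}, {"gripper": 0.7, "tx": -0.9, "ty": 0, "tz": 0, "ax": 0, "ay": 0, "az": 0}, {"gripper": 0.7, "tx": -0.9, "ty": 0, "tz": 0, "ax": 0, "ay": 0, "az": 0}, {"gripper": 0, "tx": -0.9, "ty": 0, "tz": 0, "ax": 0.8, "ay": 0, "az": 0}, {"gripper": 0, "tx": -0.7, "ty": 0, "tz": 0, "ax": 0.8, "ay": 0, "az": 0}, {"gripper": 0, "tx": -0.4, "ty": 0, "tz": 0, "ax": 0.7, "ay": 0, "az": 0}, {"gripper": 0, "tx": 0, "ty": 0, "tz": 0, "ax": 0, "ay": 0, "az": 0}], newtons=20)

```text
t: 20.5
eef_pos: [0.561, 0.2172, 0.3829]
ee_rot: [-0.912, 1.566, 0.546]
force: [-0.0, 0.8, 0.6]
width: 0.0404
```

```bash
python3 -c "
from h import *
f=np.load('b3_top.npy')
r,co=map(int,proj('top',[.532,-.043,.152]))
cx=co-28+(864+.5-560)/10-.5; cy=r-20+(207+.5)/10-.5
p=atz('top',(cy,cx),.152);print('vial top',p)
f=np.load('b3_scene.npy');r,co=map(int,proj('scene',[.532,-.043,.152]))
print('vial scene',atz('scene',(r-20+(228.5)/10-.5,co-28+(283.5)/10-.5),.152))
plan([p[0],p[1],.215],83.7,12)"
```

```text
vial top [ 0.53189756 -0.04566422  0.152     ]
vial scene [ 0.5368099  -0.04959579  0.152     ]
t 20.5 tcp [0.561  0.2172 0.3829] grasp [0.5617 0.2176 0.2239] jawyaw 83.55 down [ 0.0045  0.0027 -1.    ] q [ 0.69  0.25 -0.19  0.   -1.12 -2.38] F [-0.   0.8  0.6] M [ 0.02 -0.06  0.03] w 0.0404
ax units -0.024724464521275042
units tx,ty,tz [  0.356   0.028 -10.6  ] per row/12 [ 0.03   0.002 -0.883]
rotvec units [-0.025  0.03   0.039]
```

>>> play_rows(steps=[{"gripper": 0, "tx": 0, "ty": 0, "tz": -0.4, "ax": 0, "ay": 0, "az": 0}, {"gripper": 0, "tx": 0, "ty": 0, "tz": -0.9, "ax": 0, "ay": 0, "az": 0}, {"gripper": 0, "tx": 0, "ty": 0, "tz": -0.9, "ax": 0, "ay": 0, "az": 0}, {"gripper": 0, "tx": 0, "ty": 0, "tz": -0.9, "ax": 0, "ay": 0, "az": 0}, {"gripper": 0, "tx": 0, "ty": 0, "tz": -0.9, "ax": 0, "ay": 0, "az": 0}, {"gripper": 0, "tx": 0, "ty": 0, "tz": -0.9, "ax": 0, "ay": 0, "az": 0}, {"gripper": 0, "tx": 0, "ty": 0, "tz": -0.9, "ax": 0, "ay": 0, "az": 0}, {"gripper": 0, "tx": 0, "ty": 0, "tz": -0.9, "ax": 0, "ay": 0, "az": 0}, {"gripper": 0, "tx": 0, "ty": 0, "tz": -0.9, "ax": 0, "ay": 0, "az": 0}, {"gripper": 0, "tx": 0, "ty": 0, "tz": -0.9, "ax": 0, "ay": 0, "az": 0}, {"gripper": 0, "tx": 0, "ty": 0, "tz": -0.9, "ax": 0, "ay": 0, "az": 0}, {"gripper": 0, "tx": 0, "ty": 0, "tz": -0.8, "ax": 0, "ay": 0, "az": 0}, {"gripper": 0, "tx": 0, "ty": 0, "tz": -0.4, "ax": 0, "ay": 0, "az": 0}, {"gripper": 0, "tx": 0, "ty": 0, "tz": 0, "ax": 0, "ay": 0, "az": 0}, {"gripper": 0, "tx": 0, "ty": 0, "tz": 0, "ax": 0, "ay": 0, "az": 0}])

```text
t: 21.75
eef_pos: [0.5313, -0.0469, 0.3788]
ee_rot: [1.724, 1.57, -3.098]
force: [-0.5, -0.4, -0.3]
width: 0.0003
```

```bash
python3 -c "
from h import *
f=optics.grab_frame('scene');cv2.imwrite('pics/s7.png',cv2.resize(f[90:250,190:370],None,fx=4,fy=4)[:,:,::-1])
plan([.5328,-.0455,.175],83.7,4)"
```

```text
t 21.8 tcp [ 0.5314 -0.0463  0.3789] grasp [ 0.5313 -0.0463  0.2199] jawyaw 83.75 down [-7.e-04 -0.e+00 -1.e+00] q [ 0.28  0.15 -0.34 -0.   -1.09 -1.96] F [ 0.2 -0.2  0.4] M [-0.01  0.    0.01] w 0.0006
ax units 0.0081580076131047
units tx,ty,tz [ 1.796 -0.055  0.04 ] per row/4 [ 0.449 -0.014  0.01 ]
rotvec units [ 0.008 -0.001 -0.006]
```

View pics/s7.png

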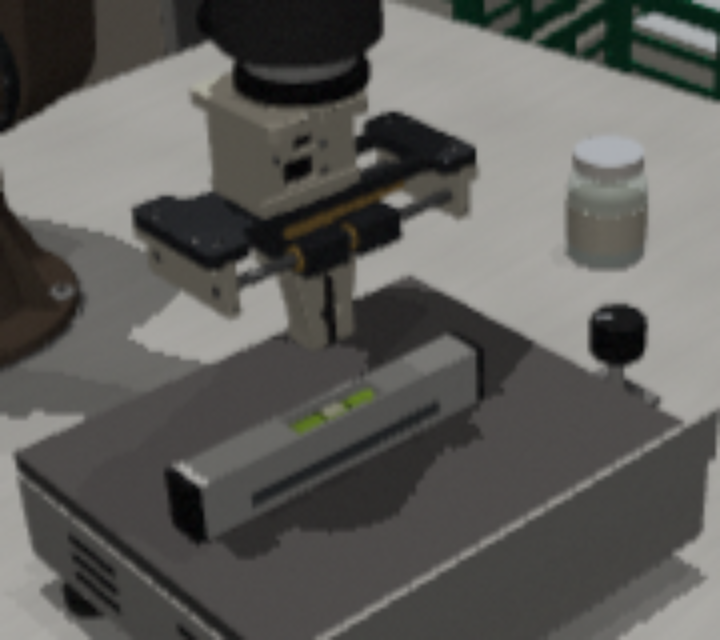

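>>> play_rows(steps=[{"gripper": 0, "tx": 0.3, "ty": -0.05, "tz": 0.04, "ax": 0, "ay": 0, "az": 0}, {"gripper": 0, "tx": 0.4, "ty": 0, "tz": 0, "ax": 0, "ay": 0, "az": 0}, {"gripper": 0, "tx": 0.4, "ty": 0, "tz": 0, "ax": 0, "ay": 0, "az": 0}, {"gripper": 0, "tx": 0.4, "ty": 0, "tz": 0, "ax": 0, "ay": 0, "az": 0}, {"gripper": 0, "tx": 0.2, "ty": 0, "tz": 0, "ax": 0, "ay": 0, "az": 0}, {"gripper": 0, "tx": 0.1, "ty": 0, "tz": 0, "ax": 0, "ay": 0, "az": 0}, {"gripper": 0, "tx": 0, "ty": 0, "tz": 0, "ax": 0, "ay": 0, "az": 0}, {"gripper": 0, "tx": 0, "ty": 0, "tz": 0, "ax": 0, "ay": 0, "az": 0}])

```text
t: 22.47
eef_pos: [0.5331, -0.0455, 0.3343]
ee_rot: [3.037, 1.571, -1.785]
force: [1.0, -0.6, 0.5]
width: 0.0008
```

>>> play_rows(steps=[{"gripper": 0, "tx": 0.03, "ty": 0, "tz": 0, "ax": 0, "ay": 0, "az": 0}, {"gripper": 0, "tx": 0, "ty": 0, "tz": 0, "ax": 0, "ay": 0, "az": 0}])

```text
t: 22.63
eef_pos: [0.533, -0.0455, 0.3339]
ee_rot: [-1.225, 1.57, 0.236]
force: [-0.2, 0.3, -0.1]
width: 0.0004
```

```bash
python3 -c "
from h import *
plan([.5328,-.0455,.171],83.7,4)"
```

```text
t 22.63 tcp [ 0.533  -0.0455  0.3339] grasp [ 0.5332 -0.0455  0.1749] jawyaw 83.73 down [ 8.e-04  2.e-04 -1.e+00] q [ 0.28  0.19 -0.4   0.   -0.99 -1.96] F [-0.2  0.3 -0.1] M [-0.    0.02 -0.  ] w 0.0004
ax units 0.005155976438383429
units tx,ty,tz [ 0.157  0.014 -0.001] per row/4 [ 0.039  0.004 -0.   ]
rotvec units [0.005 0.003 0.008]
```

>>> play_rows(steps=[{"gripper": 0, "tx": 0.06, "ty": 0, "tz": 0, "ax": 0, "ay": 0, "az": 0}, {"gripper": 0, "tx": 0.06, "ty": 0, "tz": 0, "ax": 0, "ay": 0, "az": 0}, {"gripper": 0, "tx": 0, "ty": 0, "tz": 0, "ax": 0, "ay": 0, "az": 0}])

```text
t: 22.88
eef_pos: [0.5328, -0.0456, 0.3304]
ee_rot: [1.405, 1.571, 2.867]
force: [0.1, 1.0, 1.1]
width: 0.0006
```

>>> play_rows(steps=[{"gripper": 0, "tx": 0.03, "ty": 0, "tz": 0, "ax": 0, "ay": 0, "az": 0}, {"gripper": 0, "tx": 0, "ty": 0, "tz": 0, "ax": 0, "ay": 0, "az": 0}])

```text
t: 23.05
eef_pos: [0.5328, -0.0455, 0.3303]
ee_rot: [-2.702, 1.571, -1.241]
force: [-1.5, 1.0, 4.8]
width: 0.0007
```

>>> play_rows(steps=[{"gripper": 0, "tx": 0.02, "ty": 0, "tz": 0, "ax": 0, "ay": 0, "az": 0}, {"gripper": 0, "tx": 0, "ty": 0, "tz": 0, "ax": 0, "ay": 0, "az": 0}])

```text
t: 23.22
eef_pos: [0.5329, -0.0456, 0.3303]
ee_rot: [-1.774, 1.57, -0.312]
force: [-4.4, 0.6, 8.6]
width: 0.0002
```

>>> play_rows(steps=[{"gripper": 0, "tx": 0.015, "ty": 0, "tz": 0, "ax": 0, "ay": 0, "az": 0}, {"gripper": 0, "tx": 0, "ty": 0, "tz": 0, "ax": 0, "ay": 0, "az": 0}, {"gripper": 0, "tx": 0, "ty": 0, "tz": 0, "ax": 0, "ay": 0, "az": 0}, {"gripper": 0, "tx": 0, "ty": 0, "tz": 0, "ax": 0, "ay": 0, "az": 0}, {"gripper": 0, "tx": 0, "ty": 0, "tz": 0, "ax": 0, "ay": 0, "az": 0}, {"gripper": 0, "tx": 0, "ty": 0, "tz": 0, "ax": 0, "ay": 0, "az": 0}, {"gripper": 0, "tx": 0, "ty": 0, "tz": 0, "ax": 0, "ay": 0, "az": 0}, {"gripper": 0, "tx": 0, "ty": 0, "tz": 0, "ax": 0, "ay": 0, "az": 0}, {"gripper": 0, "tx": 0, "ty": 0, "tz": 0, "ax": 0, "ay": 0, "az": 0}, {"gripper": 0, "tx": 0, "ty": 0, "tz": 0, "ax": 0, "ay": 0, "az": 0}, {"gripper": 0, "tx": 0, "ty": 0, "tz": 0, "ax": 0, "ay": 0, "az": 0}, {"gripper": 0, "tx": 0, "ty": 0, "tz": 0, "ax": 0, "ay": 0, "az": 0}, {"gripper": 0, "tx": 0, "ty": 0, "tz": 0, "ax": 0, "ay": 0, "az": 0}, {"gripper": 0, "tx": 0, "ty": 0, "tz": 0, "ax": 0, "ay": 0, "az": 0}, {"gripper": 0, "tx": 0, "ty": 0, "tz": 0, "ax": 0, "ay": 0, "az": 0}, {"gripper": 0, "tx": 0, "ty": 0, "tz": 0, "ax": 0, "ay": 0, "az": 0}])

```text
t: 24.55
eef_pos: [0.5329, -0.0456, 0.3303]
ee_rot: [-1.655, 1.57, -0.193]
force: [-4.7, 1.0, 11.0]
width: 0.0003
```

```bash
python3 -c "
from h import *
bub('b4');st()
f=optics.grab_frame('scene');cv2.imwrite('pics/s8.png',cv2.resize(f[90:250,190:370],None,fx=4,fy=4)[:,:,::-1])
for _ in range(3): print(np.round(telemetry.get_state()['force'],1))
for n in Z:
  if Z[n]!=.112 and n not in('level_mid','foot_knob'):
    r=finder.pinpoint(n,'scene'); print(n,[np.round(atz('scene',a['location'],Z[n]),3).tolist() for a in r[:1]])
"
```

```text
t 24.65 tcp [ 0.5329 -0.0455  0.3303] grasp [ 0.533  -0.0456  0.1713] jawyaw 83.76 down [ 9.e-04 -2.e-04 -1.e+00] q [ 0.28  0.19 -0.4   0.   -0.98 -1.96] F [-5.1  0.7 10.3] M [ 0.44  1.76 -0.03] w 0.0004
[-4.6  1.9 11.3]
[-4.6  1.9 11.3]
[-4.6  1.9 11.3]
oil_bottle_mid [[0.71, -0.339, 0.095]]
sugar_jar_mid [[0.361, 0.468, 0.05]]
batter_cup_mid [[0.826, 0.045, 0.035]]
turner [[0.66, 0.425, 0.0]]
```

View pics/b4.png

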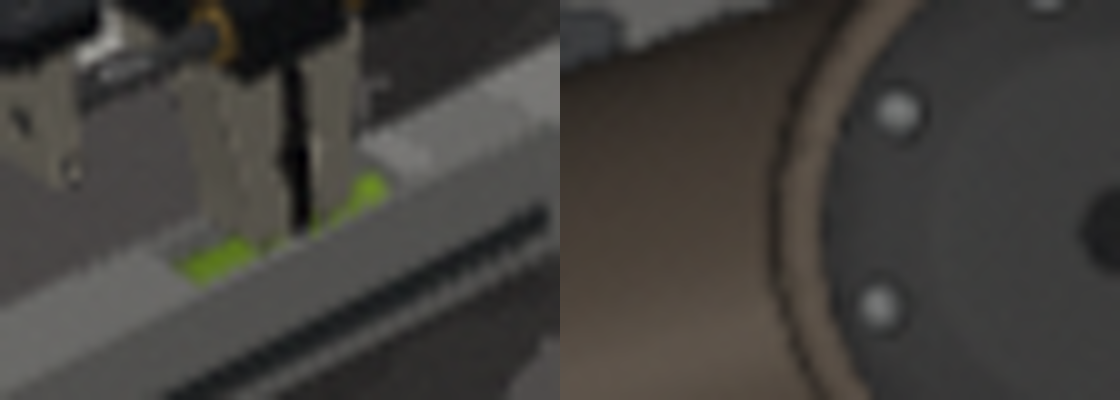

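View pics/s8.png

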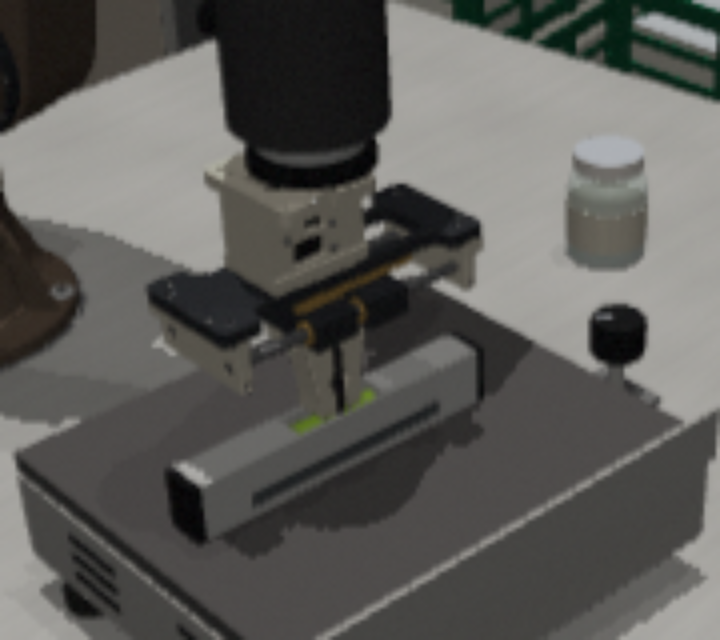

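```bash
python3 -c "
from station import job_done
print(job_done())"
```

```text
the job is handed in; nothing more can be done
None
```

I set the level on the plate, levelled the griddle and handed the job in at about 25 s, with the gripper still pressing the level near its middle. No verdict was reported.

- **Placing:** I lowered the level in small steps until the plate carried its weight, then let go. The bubble rested about 7.6–8 mm to the right, so the left side was low.
- **Levelling:** I turned the knob clockwise about 1.9 rad in two grips. The first grip was about 3 mm off centre, so I let go and recentred after about 61°. With the level untouched and the bubble at rest, the bubble was 0 to 0.5 mm from the middle. The eye reading gave +0.5 mm and the profile fit −0.1 mm. Before the last turn these two methods had differed by about 1 mm.
- **Pressing:** The closed fingers push down with about 11 N, which with the level's own 3.5 N puts roughly 14.5 N on the plate. A steady sideways force of about 5 N remained.

**What I could not confirm:** The fingers cover the bubble in the side view and the arm blocks the top view. I could not see the bubble while pressing; the last clear view was just before contact.

**Bystanders:** In the last check, the finder put the bottle and turner within 2 mm of their starting places, the cup within about 13 mm and the jar within about 19 mm. The jar sat at the same pixels as at the start, so I took its reading as finder noise. The arm never went near the cup, so I took that as noise too, without checking it in the picture.

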